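Gauge the drive key and build up the wheel pack on the stainer's index shaft

TASK

Rebuild the stainer's index shaft: first stand the brass key against the caliper's anvil, let go of it and slide the jaw shut until it bears firmly on the key for about a second. Then draw the jaw back open by more than 13 mm, drop the key fully home in the shaft's slot, and slide every toothed wheel that is there onto the shaft, hub up and keyway over the key, the largest lowest and the smallest on top, each fully down on what is below it. Leave the beaker, dish and cassettes alone.

Things in the scene. Friction and masses are not known exactly. Their poses are not given: they have to be found in the camera images.
- shaft_stand: Fixed grey base 70 x 70 x 20 mm with an upright steel shaft 20 mm across on its middle, 42 mm tall above the base, its last 4 mm tapered. A slot 9.6 mm wide runs down the whole shaft, open at the top and to one side, its floor 3.2 mm from the axis; below it a pocket goes 14 mm down into the base. Origin on the shaft axis at bench level, z up, +x the side to which the slot opens.
- shoulder (a point): Point on the shaft axis at the top of the base, 20 mm above the bench, on which the lowest wheel rests.
- key_seat (a point): Middle of the floor of the pocket (11.6 x 9.6 mm), 9 mm from the shaft axis on the slot side, 6 mm above the bench: where the key's origin is when home. A key at home stands 52 mm above the base, 10 mm higher than the shaft's tip, and 4 mm proud of the shaft's side.
- key: Loose brass key, a bar 10 mm (its x) by 8 mm (its y) by 66 mm tall (its z), ends bevelled 1 mm, 45 g; the same after a half turn about z. Origin: middle of its lower end. Starts upright in the key block. In the shaft its x lies along the shaft stand's x; in the caliper its y (the 8 mm) lies along the caliper's x.
- key_block: White block 44 x 44 x 24 mm, fixed, with one pocket 16 mm deep, 13 mm (x) by 11 mm (y), in its middle, in which the key starts standing, its x along the block's x to a few degrees; 50 mm of the key shows above. Origin: centre of the underside.
- caliper: Fixed bench caliper: base 125 x 50 mm, 10 mm high, from -70 to +55 mm along its x. Anvil at the +x end, 24 mm wide, top 40 mm above the bench, its face at x = +35 mm looking to -x. Beside the nest two guide cheeks, 11.8 mm apart, top 30 mm above the bench, stick out 6 mm from that face; the key stands between them. Origin: middle line, bench level; z up.
- caliper_nest (a point): Point on top of the base (10 mm above the bench), 4 mm in front of the anvil's face, midway between the cheeks: where the middle of the standing key's lower end belongs when the key bears on the anvil. The water bath to the left of the caliper (y above 0.19) is fixed and up to 230 mm high: keep the gripper clear of it.
- jaw_gap (a joint): Gap between the jaw's nose and the anvil's face, in m: 0 shut, 0.03 fully open; about 0.008 with the key held between. It stays where it is left, drags with about 1.5 N, and a larger value is further to the caliper's -x.
- jaw: The caliper's sliding jaw: a carriage with a steel nose 9.5 mm wide, from 11.5 to 29.5 mm above the bench, which meets the key. Its origin moves with the jaw and coincides with the caliper's origin when shut; axes as the caliper's.
- jaw_post (a point): Top of the black thumb post on the jaw, a post 14 mm across (12 mm square in contact, sides along the caliper's axes), on the caliper's middle line, rising from 30 to 62 mm above the bench; 29 mm to -x of the nose's face. Push it or pinch it to slide the jaw.
- beaker: Bystander: small glass beaker 52 mm across, 65 mm tall; leave it alone. Origin: under its middle.
- petri_dish: Bystander: glass dish 57 mm across, 12 mm tall; leave it alone.
- cassette_b1: Bystander: wax cassette 40 x 28 x 11 mm; leave it alone.
- cassette_b2: Bystander: wax cassette 40 x 28 x 11 mm; leave it alone.
- wheel_large: Steel toothed wheel: rim 70 mm across, 5 mm thick; above it a hexagonal hub 38 mm across flats, up to 14 mm above the underside. Lies flat, hub up, turned any way; may be absent. Bore 22 mm across, with a keyway 10 mm wide reaching 15.5 mm from the axis. Origin on the axis at the underside, z up, +x toward the keyway's middle; hub flats face +x and every 60 degrees on. About 170 g.
- wheel_medium: Steel toothed wheel: rim 60 mm across, 5 mm thick; above it a hexagonal hub 38 mm across flats, up to 14 mm above the underside. Lies flat, hub up, turned any way; may be absent. Bore 22 mm across, with a keyway 10 mm wide reaching 15.5 mm from the axis. Origin on the axis at the underside, z up, +x toward the keyway's middle; hub flats face +x and every 60 degrees on. About 140 g.
- wheel_small: Steel toothed wheel: rim 50 mm across, 5 mm thick; above it a hexagonal hub 38 mm across flats, up to 14 mm above the underside. Lies flat, hub up, turned any way; may be absent. Bore 22 mm across, with a keyway 10 mm wide reaching 15.5 mm from the axis. Origin on the axis at the underside, z up, +x toward the keyway's middle; hub flats face +x and every 60 degrees on. About 110 g.

How it is judged:
On the way, in this order (a step that is already met when the one before it is completed fails the run):
1. the released key stands in the caliper and the jaw bears on it (contact force between jaw and key above 2 N and value of joint jaw_gap between 0.006 and 0.0098 m and angle between key's own z axis and vertical below 0.12 rad and horizontal distance between key and caliper_nest below 0.004 m and contact force between the fingers and key below 0.5 N), for 0.3 s.
2. the key is home in the shaft's slot before any wheel is on (z of key in the frame of key_seat below 0.003 m and horizontal distance between key and key_seat below 0.003 m and angle between key's own z axis and vertical below 0.12 rad and angle between the x axis of key and the x axis of shaft_stand, either way round below 0.2 rad and contact force between the fingers and key below 0.5 N and horizontal distance between each of wheel_large, wheel_medium, wheel_small and shoulder above 0.03 m), for 0.3 s.
At the end, for the whole second after the job is handed in: Jaw open over 13 mm; key upright in the slot, within 3 mm of its seat; every wheel present on the shaft within 3 mm of its axis, flat, keyway within 0.2 rad of the slot, within 2.5 mm of resting on the base or the next larger wheel, larger ones lower; all released and at rest (value of joint jaw_gap above 0.013 m and z of key in the frame of key_seat below 0.003 m and horizontal distance between key and key_seat below 0.003 m and angle between key's own z axis and vertical below 0.12 rad and angle between the x axis of each of key, wheel_large, wheel_medium, wheel_small and the x axis of shaft_stand, either way round below 0.2 rad and linear speed of each of key, wheel_large, wheel_medium, wheel_small below 0.02 m/s and horizontal distance between each of wheel_large, wheel_medium, wheel_small and shoulder below 0.003 m and angle between each of wheel_large, wheel_medium, wheel_small's own z axis and vertical below 0.08 rad and z of each of wheel_large, wheel_medium, wheel_small in the frame of shoulder below 0.034 m and z of wheel_large in the frame of shoulder between -0.003 and 0.0025 m and (z of wheel_medium in the frame of shoulder between -0.003 and 0.0025 m or z of wheel_medium in the frame of wheel_large between 0.0115 and 0.0165 m) and z of each of wheel_medium, wheel_small in the frame of wheel_large above 0.011 m and (z of wheel_small in the frame of shoulder between -0.003 and 0.0025 m or z of wheel_small in the frame of wheel_large between 0.0115 and 0.0165 m or z of wheel_small in the frame of wheel_medium between 0.0115 and 0.0165 m) and z of wheel_small in the frame of wheel_medium above 0.011 m); the robot touches nothing.
It fails at once if a bystander (beaker, dish, cassette) is knocked more than 6 cm away (distance of any of beaker, petri_dish, cassette_b1, cassette_b2 from where it was at the start of the episode above 0.06 m).
It fails at once if the beaker is tipped over (angle between beaker's own z axis and vertical above 0.6 rad).
Of wheel_large, wheel_medium, wheel_small only 2 to 3 are there at a start; the rules pass over those that are not, and their reading is None.
At some moment in a run one of wheel_large, wheel_medium, wheel_small may be knocked a few centimetres aside while the robot is not near it.
It also fails if it takes over 210 s, if anything falls off the work surface, if the arm or the gripper's body presses on something with over 40 N, if the wrist force passes 120 N, or if a joint passes its speed limit or range.

ROBOT

A 6-joint arm with a two-finger parallel gripper is mounted at the origin on a cart in front of the work surface, level with it; the furniture and walls round the work are solid. World frame = base frame: x ahead of the robot, y to its left, z up, the work surface at z = 0. Lengths are in m, angles in rad, forces in N, time in s.
With the tool pointing down it reaches from about 0.425 to 0.95 m from the base axis. Payload 3.5 kg.
Tool frame: the origin (TCP) lies on the centre line of the jaws, within the pads' length; the fingertips stand 17 mm ahead of it and the grasp point (between the pads) lies 2 mm behind it; z points along the fingers, y is the line along which they close (so a half turn about z gives the same grasp; the last joint's range is limited). The gripper opens to 85 mm and grips with 20 to 120 N. Pads are 22 mm wide; open, the fingers measure 114 mm over their backs; the gripper's body (76 mm by 85 mm) begins 54 mm behind the grasp point. The pads swing forward as they close: fully open they stand 13 mm farther back than shut.
Start: joints at [0.988, 0.286, 1.577, -0, 1.279, -0.15], TCP at [0.283, 0.613, 0.248] pointing down, gripper open.
Joint ranges: [-2.77, 2.77], [-0.9, 2.22], [0.21, 2.48], [-1.53, 4.67], [0.24, 2.81], [-2.84, 2.84]. Speed limits (rad/s): [2.79, 2.79, 3.14, 3.14, 3.14, 3.14].

INTERFACE

Orientations are given as a unit quaternion [w, x, y, z].
In Python, from station import manip gives the robot as it stands.
- The arm moves only by the tool move_arm, never from a script. Its argument "targets" is a list that holds one entry, the list of rows, each a list of 7 numbers: the shift along the tool's x, y, z in cm, then the turn, a rotation vector about the tool's x, y, z in degrees, then the gripper's target within -1 to 1 (fully open at 1, half-way at 0, shut at -1). In form: [[[dx, dy, dz, rx, ry, rz, grip], ...]]. A call has exactly 5 rows; each row shifts and turns the commanded pose from where the row before left it, along the tool's axes as they then stand; what a row does not reach is not made up. A row lasts 1/8 s, in which the tool goes at most 62.5 mm and 10.7 degrees, less where a joint would pass 70% of its speed; a pose out of reach is approached as far as the arm can. A call is refused whole if a number of a shift passes 6.25 or a number of a turn 10.7, either way. A call with a gripper value outside its range is refused whole. The fingers move at their own pace and stop on an object; "force" is the grip in N (left out, the last holds). Time passes only in rows, so rows that do not move let the fingers close, or fill a call up. It gives the time, the measured TCP pose, the force, the opening and the grip force at its end, in the units of the state.
- manip.get_obs(): the state, without advancing time (a new reading comes with each control period).
- manip.grab_frame(name): name is "side" or "top"; returns the picture (400x640x3 uint8, blue, green, red); there is no depth.
- manip.get_calibration(name): a dict with "K" (3x3 intrinsics, pixels), "eye" and "orientation" of the camera in the world. Camera axes: x right, y down, z forward; pixel columns grow to the right and rows downward; lengths in m; the calibration is good to about 2 mm. A picture is of the moment at which its call begins. get_calibration takes no time and is no camera call.
- manip.finish_job(): hands the job in; it is judged then, once.
The state is a dict: "clock": time; "q": joint angles; "joint_vel": joint speeds; "effort": joint torques, N m; "position": TCP position; "orientation": TCP orientation; "force": force on the tool from outside, world axes, zero at the start; "wrist_torque": the same for the moment, N m; "finger_gap": finger opening in m; "gripper_force": force on a finger pad.
Only numpy, scipy, OpenCV 4.12 (cv2) and the standard library are available. Lean on these libraries where they do the work, as an engineer would, in place of code of your own. Each camera call takes 0.05 s, during which the arm holds its last target. There are 200 camera calls.

## Working session

There is one attempt and no reset: what is moved stays moved. The work goes in short steps, Python scripts to look and compute and a tool call to move; the robot and the scene stay as the last step left them, time stands still between calls to the robot, and variables do not carry over. Pictures are saved under pics/ and viewed, at most 14 in all, crops included, and the job is handed in when it is done.

Besides the shell and the picture viewer there is one more tool, called after "Request:" as name(argument=value, ...) on one line, values as JSON. move_arm: Moves the arm, as the interface text tells. Its arguments: {"type":"object","properties":{"targets":{"type":"array"},"force":{"type":"number"}},"required":["targets"]}

```bash
mkdir -p pics; ls; python3 - <<'E'
from station import manip
import cv2
for n in("side","top"):
    f=manip.grab_frame(n); cv2.imwrite(f"pics/{n}0.png",f)
    c=manip.get_calibration(n); print(n,c)
print(manip.get_obs())
E
```

```text
pics
side {'K': array([[440.64394731,   0.        , 318.41208128],
       [  0.        , 440.64394731, 199.51740402],
       [  0.        ,   0.        ,   1.        ]]), 'eye': array([0.26582985, 0.49489021, 0.67323014]), 'orientation': array([ 0.10616269, -0.22512787,  0.88738104, -0.3880745 ])}
top {'K': array([[456.95659305,   0.        , 316.78342983],
       [  0.        , 456.95659305, 199.27909881],
       [  0.        ,   0.        ,   1.        ]]), 'eye': array([ 0.55585803, -0.10473445,  0.97972396]), 'orientation': array([ 0.03055737, -0.69989816,  0.71321192, -0.02318564])}
{'clock': 0.1, 'q': array([ 9.88009735e-01,  2.87154722e-01,  1.57804304e+00,  8.80716126e-06,
        1.27860453e+00, -1.49986473e-01]), 'joint_vel': array([ 0.00060958, -0.00075071, -0.00314748,  0.00094634,  0.0014643 ,
        0.00045648]), 'effort': array([-3.17795138e-04, -4.07301307e+01, -2.93699956e+01, -1.73241224e-04,
        3.43745909e-03, -6.56951826e-08]), 'position': array([0.28275447, 0.61230335, 0.24702695]), 'orientation': array([-3.99730870e-04,  2.14716156e-01,  9.76675868e-01, -1.02998021e-03]), 'force': array([-0.18841402,  1.01592693,  0.03377517]), 'wrist_torque': array([-0.00597518,  0.00822803, -0.0158798 ]), 'gripper_force': 0.0, 'finger_gap': 0.08539903035938691}
```

View pics/top0.png

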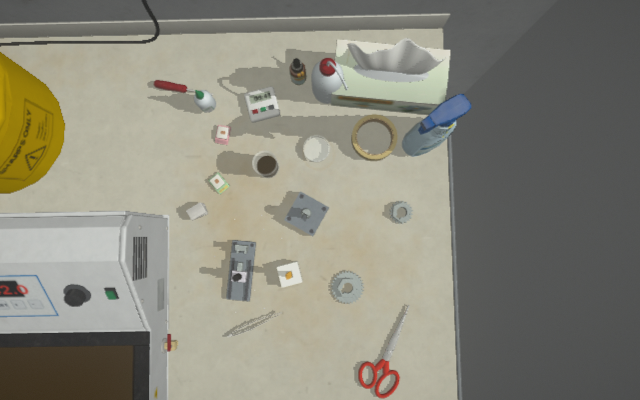

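View pics/side0.png

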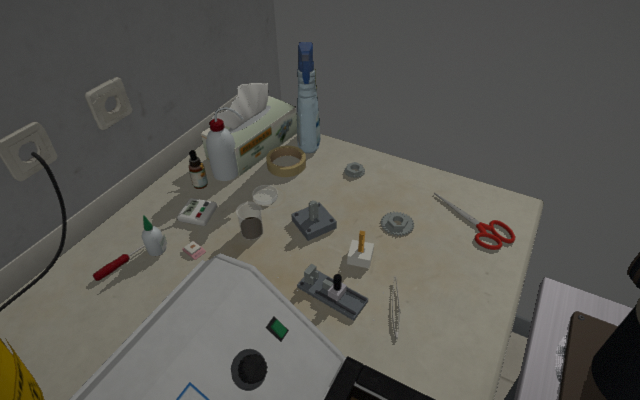

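The top view shows the stand near (306,214), the caliper near (241,270), the key block with key at (289,275), and wheels at (347,287) (about 33 px) and (402,212) (about 22 px). I'll enlarge it for detail.

```bash
python3 - <<'E'
import cv2
f=cv2.imread("pics/top0.png")
cv2.imwrite("pics/c1.png",cv2.resize(f[185:310,220:420],None,fx=4,fy=4,interpolation=cv2.INTER_CUBIC))
E
cat > h.py <<'E'
import numpy as np, cv2
from station import manip
from scipy.spatial.transform import Rotation as R
def cam(n):
    c=manip.get_calibration(n); o=c["orientation"]
    return c["K"],np.array(c["eye"]),R.from_quat([o[1],o[2],o[3],o[0]]).as_matrix()
def ray(n,u,v):
    K,e,M=cam(n); d=M@np.linalg.solve(K,[u,v,1.]); return e,d/np.linalg.norm(d)
def onplane(n,u,v,z):
    e,d=ray(n,u,v); return e+d*(z-e[2])/d[2]
def proj(n,p):
    K,e,M=cam(n); q=K@(M.T@(np.array(p)-e)); return q[:2]/q[2]
def tri(uv1,uv2):
    A=[];b=[]
    for n,uv in(("top",uv1),("side",uv2)):
        e,d=ray(n,*uv); P=np.eye(3)-np.outer(d,d); A.append(P); b.append(P@e)
    A=np.vstack(A);b=np.hstack(b); x,r,_,_=np.linalg.lstsq(A,b,rcond=None); return x,np.sqrt(r)
def tool():
    o=manip.get_obs(); q=o["orientation"]; return o["position"],R.from_quat([q[1],q[2],q[3],q[0]]).as_matrix(),o
def go(p=None,yaw=None):
    """print shift in tool axes (cm) to world p, and turn about tool z (deg) so tool y is along world yaw (deg, mod 180)"""
    x,M,o=tool()
    print("pos",x.round(4),"tilt",np.degrees(np.arccos(-M[2,2])).round(2),"yaw_y",np.degrees(np.arctan2(M[1,1],M[0,1])).round(2),"q6",o["q"][5].round(2),"gap",o["finger_gap"].round(4),"F",o["force"].round(1),"gf",o["gripper_force"].round(1),"t",o["clock"])
    if p is not None: print("shift cm",(M.T@(np.array(p)-x)*100).round(2))
    if yaw is not None:
        a=np.radians(yaw); y=M.T@[np.cos(a),np.sin(a),0]; t=np.degrees(np.arctan2(-y[0],y[1])); print("turn z",((t+90)%180-90).round(2))
E
python3 - <<'E'
from h import *
for nm,u,v,z in[("stand",306,214,.06),("wheelA",347,287,.01),("wheelB",402,212,.01),("key",289,275,.074),("cal",241,270,.01),("post",237,277,.062)]:
    print(nm,onplane("top",u,v,z).round(3))
go()
E
```

```text
stand [ 0.597 -0.074  0.06 ]
wheelA [ 0.444 -0.155  0.01 ]
wheelB [ 0.599 -0.275  0.01 ]
key [ 0.477 -0.039  0.074]
cal [0.483 0.067 0.01 ]
post [0.474 0.066 0.062]Traceback (most recent call last):
  File "<stdin>", line 4, in <module>
  File "h.py", line 23, in go
    print("pos",x.round(4),"tilt",np.degrees(np.arccos(-M[2,2])).round(2),"yaw_y",np.degrees(np.arctan2(M[1,1],M[0,1])).round(2),"q6",o["q"][5].round(2),"gap",o["finger_gap"].round(4),"F",o["force"].round(1),"gf",o["gripper_force"].round(1),"t",o["clock"])
                                                                                                                                                               ^^^^^^^^^^^^^^^^^^^^^
AttributeError: 'float' object has no attribute 'round'
```

View pics/c1.png

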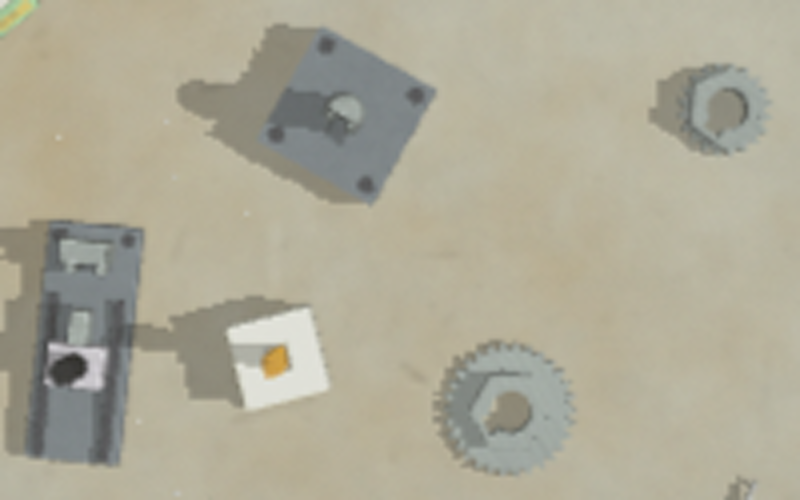

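The enlarged top view (4x, offset (220,185)) shows:
- The stand has corners at (325,28), (437,93), (372,205) and (262,135). Its shaft is at (345,108), with the slot opening down-left.
- The caliper's anvil is at the top and its jaw is open.
- The wheels are a large one at about (507,408), keyway lower-left, and a small one at about (725,108), keyway also lower-left.

I'll measure with masks next.

```bash
sed -i 's/o\["gripper_force"\].round(1)/round(float(o["gripper_force"]),1)/; s/o\["finger_gap"\].round(4)/round(float(o["finger_gap"]),4)/' h.py; python3 - <<'E'
from h import *
f=cv2.imread("pics/top0.png"); s=cv2.imread("pics/side0.png")
h=cv2.cvtColor(f,cv2.COLOR_BGR2HSV); hs=cv2.cvtColor(s,cv2.COLOR_BGR2HSV)
def blob(m,u,v,r=25):
    w=np.zeros_like(m); w[v-r:v+r,u-r:u+r]=m[v-r:v+r,u-r:u+r]
    n,l,st,c=cv2.connectedComponentsWithStats(w); k=1+np.argmax(st[1:,4]); return (l==k).astype(np.uint8),c[k],st[k,4]
def rect(m,z):
    c=max(cv2.findContours(m,0,1)[0],key=cv2.contourArea)
    hull=cv2.convexHull(c).reshape(-1,2)
    w=np.array([onplane("top",u,v,z)[:2] for u,v in hull])
    (cx,cy),(a,b),t=cv2.minAreaRect((w*1000).astype(np.float32)); return np.round([cx,cy,a,b,t],1)
# pixel samples
for nm,u,v in[("base",318,205),("bench",330,240),("block",297,283),("wheelrim",340,279),("rimL",358,293),("calbase",238,294),("shaft",306,211),("key",289,275)]: print(nm,f[v,u],h[v,u])
key=cv2.inRange(h,(8,120,90),(25,255,255)); m,c,a=blob(key,289,275,12); print("key top px",c,a); ys,xs=np.nonzero(m); print(list(zip(xs,ys)))
keys=cv2.inRange(hs,(8,120,90),(25,255,255)); m,c,a=blob(keys,361,240,18); ys,xs=np.nonzero(m); print("key side",c,a,xs.min(),xs.max(),ys.min(),ys.max(),xs[ys==ys.min()])
blk=cv2.inRange(h,(0,0,190),(180,40,255)); m,c,a=blob(blk|key,289,275,16); print("block",c,a,onplane("top",*c,.024).round(4),rect(m,.024))
bl=((f[:,:,0].astype(int)-f[:,:,2])>2).astype(np.uint8)*255
m,c,a=blob(bl,306,214,26); print("stand",a,rect(m,.02))
m,c,a=blob(bl,241,270,34); print("cal",a,rect(m,.01))
cv2.imwrite("pics/m.png",cv2.resize(np.hstack([bl[180:310,215:425]]),None,fx=3,fy=3,interpolation=0))
go()
E
```

```text
base [135 133 127] [ 98  15 135]
bench [152 178 184] [ 24  44 184]
block [196 213 213] [ 30  20 213]
wheelrim [130 135 129] [ 65  11 135]
rimL [164 171 162] [ 67  13 171]
calbase [137 136 129] [ 94  15 137]
shaft [162 168 161] [ 64  11 168]
key [ 70 159 205] [ 20 168 205]
key top px [288.48484848 274.90909091] 33
[(np.int64(288), np.int64(272)), (np.int64(289), np.int64(272)), (np.int64(290), np.int64(272)), (np.int64(287), np.int64(273)), (np.int64(288), np.int64(273)), (np.int64(289), np.int64(273)), (np.int64(290), np.int64(273)), (np.int64(291), np.int64(273)), (np.int64(286), np.int64(274)), (np.int64(287), np.int64(274)), (np.int64(288), np.int64(274)), (np.int64(289), np.int64(274)), (np.int64(290), np.int64(274)), (np.int64(291), np.int64(274)), (np.int64(286), np.int64(275)), (np.int64(287), np.int64(275)), (np.int64(288), np.int64(275)), (np.int64(289), np.int64(275)), (np.int64(290), np.int64(275)), (np.int64(291), np.int64(275)), (np.int64(286), np.int64(276)), (np.int64(287), np.int64(276)), (np.int64(288), np.int64(276)), (np.int64(289), np.int64(276)), (np.int64(290), np.int64(276)), (np.int64(291), np.int64(276)), (np.int64(286), np.int64(277)), (np.int64(287), np.int64(277)), (np.int64(288), np.int64(277)), (np.int64(289), np.int64(277)), (np.int64(290), np.int64(277)), (np.int64(287), np.int64(278)), (np.int64(288), np.int64(278))]
key side [362.11940299 239.65671642] 67 359 364 231 251 [360 361 362 363 364]
block [290.06666667 274.68148148] 405 [ 0.4731 -0.0372  0.024 ] [473.4 -35.3  44.2  45.1  13.3]
stand 954 [600.  -72.5  68.2  68.3  59.7]
cal 861 [483.2  67.6  48.  122.5  83.6]
pos [0.2828 0.6123 0.247 ] tilt 0.13 yaw_y 65.2 q6 -0.15 gap 0.0854 F [-0.2  1.   0. ] gf 0.0 t 0.1
```

View pics/m.png

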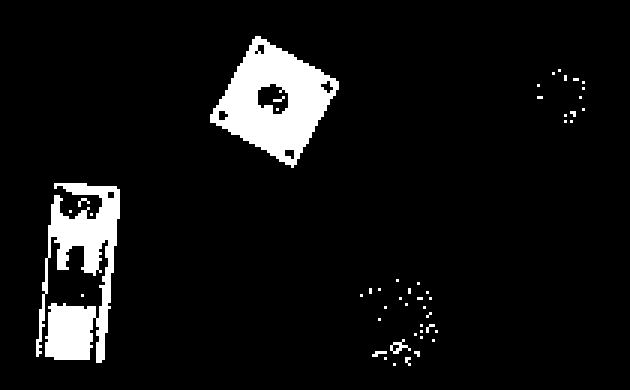

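```bash
python3 -c "
from h import *
go([.4755,-.0365,.347],13.3)"
```

```text
pos [0.2828 0.6123 0.247 ] tilt 0.13 yaw_y 65.2 q6 -0.15 gap 0.0854 F [-0.2  1.   0. ] gf 0.0 t 0.1
shift cm [-44.71 -50.84  -9.9 ]
turn z 51.9
```

Request:
move_arm(targets=[[[0,0,-5,0,0,0,1],[0,0,-5,0,0,0,1],[0,0,0,0,0,0,1],[0,0,0,0,0,0,1],[0,0,0,0,0,0,1]]], force=40)

```text
clock: 0.72
position: [0.2827, 0.6121, 0.3454]
orientation: [-0.001, 0.215, 0.977, -0.002]
force: [0.5, -0.3, 0.6]
finger_gap: 0.0855
gripper_force: 0.0
```

Request:
move_arm(targets=[[[-3.7,-4.2,0,0,0,0,1],[-3.7,-4.2,0,0,0,0,0.5],[-3.7,-4.2,0,0,0,0,0],[-3.7,-4.2,0,0,0,0,-0.5],[-3.7,-4.2,0,0,0,0,-0.5]]])

```text
clock: 1.35
position: [0.3627, 0.3425, 0.3464]
orientation: [-0.001, 0.215, 0.977, -0.001]
force: [1.0, -0.4, 0.0]
finger_gap: 0.0216
gripper_force: 0.0
```

Request:
move_arm(targets=[[[-3.7,-4.2,0,0,0,0,-0.5],[-3.7,-4.2,0,0,0,0,-0.5],[-3.7,-4.2,0,0,0,0,-0.5],[-3.7,-4.2,0,0,0,0,-0.5],[-3.7,-4.2,0,0,0,0,-0.5]]])

```text
clock: 1.98
position: [0.4424, 0.0746, 0.3467]
orientation: [-0.001, 0.215, 0.977, -0.0]
force: [0.2, 0.5, 0.9]
finger_gap: 0.0212
gripper_force: 0.0
```

Request:
move_arm(targets=[[[-3.7,-4.2,0,0,0,0,-0.5],[-3.7,-4.2,0,0,0,0,-0.5],[0,0,0,0,0,10.4,-0.5],[0,0,0,0,0,10.4,-0.5],[0,0,0,0,0,10.4,-0.5]]])

```text
clock: 2.6
position: [0.4742, -0.0312, 0.3463]
orientation: [-0.002, 0.472, 0.881, -0.0]
force: [-0.4, 0.3, 0.5]
finger_gap: 0.021
gripper_force: 0.0
```

Request:
move_arm(targets=[[[0,0,4,0,0,10.4,-0.5],[0,0,4,0,0,10.4,-0.5],[0,0,4,0,0,0,-0.5],[0,0,4,0,0,0,-0.5],[0,0,0,0,0,0,-0.5]]])

```text
clock: 3.22
position: [0.4714, -0.0301, 0.1835]
orientation: [-0.005, 0.621, 0.784, -0.002]
force: [-0.3, -0.6, 1.0]
finger_gap: 0.0217
gripper_force: 0.0
```

```bash
python3 -c "
from h import *
go([.4755,-.0365,.077],13.3)"
```

```text
pos [ 0.4714 -0.0301  0.1835] tilt 0.63 yaw_y 13.2 q6 -0.51 gap 0.0217 F [-0.3 -0.6  1. ] gf 0.0 t 3.225
shift cm [-0.78  0.35 10.64]
turn z -0.1
```

```bash
cat >> h.py <<'E'
_go=go
def go(p=None,yaw=None):
    _go(p,yaw); x,M,o=tool(); d=M.T@[0,0,-1]; print("level turn deg",np.degrees(np.cross([0,0,1],d)).round(2))
E
python3 -c "
from h import *
go()"
```

```text
pos [ 0.4714 -0.0301  0.1835] tilt 0.63 yaw_y 13.2 q6 -0.51 gap 0.0217 F [-0.3 -0.6  1. ] gf 0.0 t 3.225
level turn deg [-0.55 -0.3   0.  ]
```

Request:
move_arm(targets=[[[-0.4,0.2,2,0,0,0,-0.5],[-0.4,0.15,2,0,0,0,-0.5],[0,0,2,0,0,0,-0.5],[0,0,0,0,0,0,-0.5],[0,0,0,0,0,0,-0.5]]])

```text
clock: 3.85
position: [0.481, -0.0382, 0.13]
orientation: [0.001, 0.621, 0.784, 0.0]
force: [0.3, -0.2, -0.0]
finger_gap: 0.0212
gripper_force: 0.0
```

```bash
python3 - <<'E'
from h import *
go([.4755,-.0365,.077],13.3)
f=manip.grab_frame("side");g=manip.grab_frame("top")
a=cv2.resize(f[170:300,300:440],None,fx=3,fy=4,interpolation=2)
cv2.imwrite("pics/a1.png",cv2.resize(np.hstack([f[180:270,310:410],g[230:320,240:340]]),None,fx=4,fy=4,interpolation=2))
E
```

```text
pos [ 0.481  -0.0382  0.13  ] tilt 0.14 yaw_y 13.21 q6 -0.52 gap 0.0212 F [ 0.3 -0.2 -0. ] gf 0.0 t 3.85
shift cm [ 0.3 -0.5  5.3]
turn z -0.09
level turn deg [ 0.12  0.07 -0.  ]
```

View pics/a1.png

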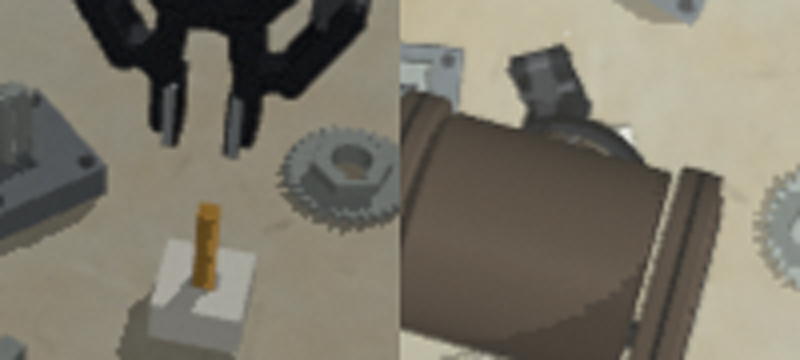

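The side view shows the open fingers straddling the key's line, with the key tip at about (207,205) in the crop. The top view is blocked by the arm. I'll check the key's top across both views.

```bash
python3 -c "
from h import *
print(tri((288.2,275.6),(362,232.5)))
x=tri((288.2,275.6),(362,232.5))[0]
go([x[0],x[1],.077],13.3)"
```

```text
(array([ 0.47485837, -0.03670917,  0.06810504]), array([0.00047793]))
pos [ 0.481  -0.0382  0.13  ] tilt 0.16 yaw_y 13.21 q6 -0.52 gap 0.0209 F [ 0.3 -0.3  0.8] gf 0.0 t 3.95
shift cm [ 0.29 -0.57  5.3 ]
turn z -0.09
level turn deg [ 0.14  0.08 -0.  ]
```

Request:
move_arm(targets=[[[0.3,-0.5,0.3,0,0,0,-0.5],[0,0,2,0,0,0,-0.5],[0,0,2,0,0,0,-0.5],[0,0,1,0,0,0,-0.5],[0,0,0,0,0,0,-0.5]]])

```text
clock: 4.58
position: [0.4738, -0.036, 0.0748]
orientation: [-0.001, 0.621, 0.784, -0.0]
force: [-0.3, 0.3, -0.5]
finger_gap: 0.0214
gripper_force: 0.0
```

Request:
move_arm(targets=[[[0,0,0,0,0,0,-0.7],[0,0,0,0,0,0,-1],[0,0,0,0,0,0,-1],[0,0,0,0,0,0,-1],[0,0,0,0,0,0,-1]]], force=40)

```text
clock: 5.2
position: [0.4751, -0.0364, 0.0762]
orientation: [0.001, 0.621, 0.784, 0.0]
force: [-0.3, 0.1, 5.0]
finger_gap: 0.0086
gripper_force: 39.6
```

```bash
python3 -c "
from h import *
go()"
```

```text
pos [ 0.4751 -0.0364  0.0762] tilt 0.09 yaw_y 13.2 q6 -0.52 gap 0.0086 F [-0.3  0.1  5. ] gf 39.6 t 5.2
level turn deg [ 0.08  0.05 -0.  ]
```

Request:
move_arm(targets=[[[0,0,-2,0,0,0,-1],[0,0,-2,0,0,0,-1],[0,0,-2,0,0,0,-1],[0,0,0,0,0,0,-1],[0,0,0,0,0,0,-1]]])

```text
clock: 5.82
position: [0.4737, -0.036, 0.1341]
orientation: [-0.001, 0.621, 0.784, -0.0]
force: [0.1, 0.6, -0.8]
finger_gap: 0.0086
gripper_force: 39.2
```

```bash
python3 - <<'E'
from h import *
go()
f=manip.grab_frame("side"); x,M,o=tool()
h=cv2.cvtColor(f,cv2.COLOR_BGR2HSV)
k=cv2.inRange(h,(8,110,60),(25,255,255))
u,v=proj("side",x); u2,v2=proj("side",x-[0,0,.068]); print("tcp px",u,v,"bottom",u2,v2)
for r in range(int(v)-5,int(v2)+4):
    xs=np.nonzero(k[r,int(u)-15:int(u)+15])[0]+int(u)-15
    sat=h[r,int(u)-12:int(u)+12,1].astype(float)
    print(r,(xs.min(),xs.max()) if len(xs) else None, round(sat[sat>60].sum()/185,1))
K,e,MM=cam("side"); print("px/m",K[0,0]/(MM.T@(x-[0,0,.04]-e))[2])
g=cv2.imread("pics/top0.png")
bl=((g[:,:,0].astype(int)-g[:,:,2])>1).astype(np.uint8)
# caliper base edges: right (-y) edge and top edge, by line fits
P=[];
for r in range(246,296):
    xs=np.nonzero(bl[r,225:265])[0]+225; P.append((xs.max()+.5,r,xs.min()-.5))
P=np.array(P)
for c in(0,2):
    w=np.array([onplane("top",p[c],p[1],.01)[:2] for p in P]); pf=np.polyfit(w[:,0],w[:,1],1); 
    for _ in range(3):
        rr=w[:,1]-np.polyval(pf,w[:,0]); g_=abs(rr)<2*np.std(rr)+1e-4; pf=np.polyfit(w[g_,0],w[g_,1],1)
    print("edge",c,"yaw",np.degrees(np.arctan(pf[0])),"y at x=.52",np.polyval(pf,.52),"y at .45",np.polyval(pf,.45),np.std(rr))
T=[]
for c in range(235,255):
    ys=np.nonzero(bl[225:300,c])[0]+225; T.append(onplane("top",c,ys.min()-.5,.01)[:2].tolist()+onplane("top",c,ys.max()+.5,.01)[:2].tolist())
print(np.round(T,4)[::2])
cv2.imwrite("pics/c2.png",cv2.resize(g[230:310,220:320],None,fx=8,fy=7,interpolation=0)[:560])
E
```

```text
pos [ 0.4737 -0.036   0.1341] tilt 0.11 yaw_y 13.2 q6 -0.52 gap 0.0086 F [ 0.1  0.6 -0.8] gf 39.2 t 5.825
level turn deg [-0.09 -0.06  0.  ]
tcp px 364.30781569866366 207.56506010868557 bottom 362.249843444726 233.82447042414054
202 None 0.8
203 None 0.8
204 None 0.0
205 None 0.4
206 None 0.4
207 None 0.4
208 (np.int64(362), np.int64(362)) 2.9
209 (np.int64(362), np.int64(365)) 4.9
210 (np.int64(362), np.int64(365)) 5.7
211 (np.int64(361), np.int64(365)) 5.3
212 (np.int64(362), np.int64(365)) 4.9
213 (np.int64(362), np.int64(365)) 4.6
214 (np.int64(362), np.int64(365)) 5.0
215 (np.int64(361), np.int64(365)) 5.3
216 (np.int64(361), np.int64(365)) 5.0
217 (np.int64(361), np.int64(364)) 4.8
218 (np.int64(361), np.int64(365)) 4.8
219 (np.int64(361), np.int64(365)) 5.5
220 (np.int64(361), np.int64(366)) 5.5
221 (np.int64(361), np.int64(366)) 5.6
222 (np.int64(361), np.int64(366)) 5.8
223 (np.int64(361), np.int64(366)) 5.7
224 (np.int64(361), np.int64(365)) 5.6
225 (np.int64(360), np.int64(365)) 5.7
226 (np.int64(360), np.int64(365)) 5.6
227 (np.int64(360), np.int64(365)) 5.6
228 (np.int64
[... 195 characters left out ...]
(360), np.int64(365)) 5.6
234 (np.int64(360), np.int64(365)) 5.7
235 (np.int64(360), np.int64(364)) 5.2
236 (np.int64(362), np.int64(364)) 3.3
px/m 545.7466795648072
edge 0 yaw -6.518782545552703 y at x=.52 0.03934212277483746 y at .45 0.04734086131846899 0.0006206972191072017
edge 2 yaw -6.410147583613205 y at x=.52 0.08772578796750555 y at .45 0.09559009985697138 0.0006745112677561619
[[0.5456 0.0795 0.4223 0.0801]
 [0.5455 0.0753 0.4223 0.0759]
 [0.5455 0.071  0.4222 0.0717]
 [0.5454 0.0668 0.4221 0.0675]
 [0.5453 0.0625 0.422  0.0633]
 [0.5431 0.0583 0.422  0.0591]
 [0.543  0.0541 0.4219 0.0549]
 [0.543  0.0498 0.4218 0.0507]
 [0.5429 0.0456 0.457  0.0462]
 [0.5428 0.0414 0.5008 0.0417]]
```

View pics/c2.png

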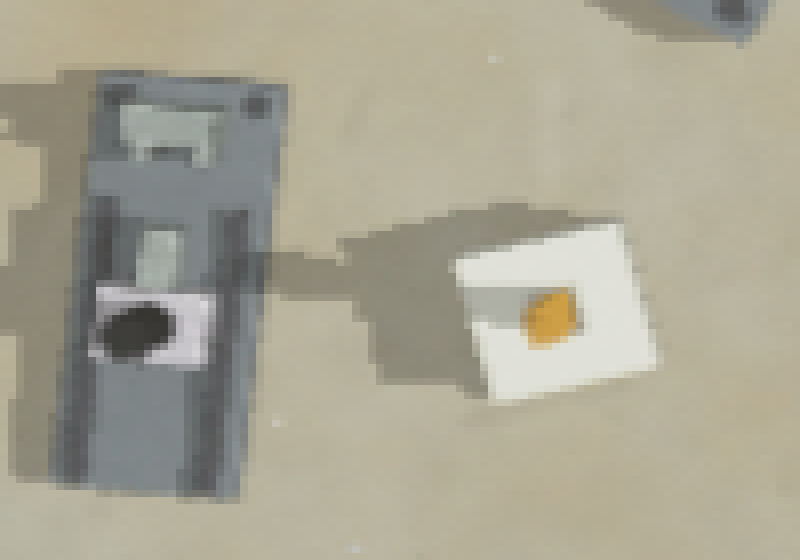

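The enlargement shows the caliper nose at about (160,255), two cheeks around (165,150) in front of the anvil, and the post at (135,330). The key's orientation is still ambiguous: the finger gap suggests I'm pinching the 8 mm side. I'll move it over the caliper, turn it and compare the visible widths.

Request:
move_arm(targets=[[[0,0,-1,0,0,0,-1],[3,1.9,-1,0,0,0,-1],[3,1.9,0,0,0,0,-1],[3,2,0,0,0,0,-1],[0,0,0,0,0,-10,-1]]])

```text
clock: 6.5
position: [0.5109, 0.0666, 0.1556]
orientation: [-0.0, 0.547, 0.837, 0.0]
force: [0.1, -0.2, -1.0]
finger_gap: 0.0083
gripper_force: 39.2
```

Request:
move_arm(targets=[[[0,0,0,0,0,-10,-1],[0,0,0,0,0,-10,-1],[0,0,0,0,0,-10,-1],[0,0,0,0,0,-10,-1],[0,0,0,0,0,-10,-1]]])

```text
clock: 7.12
position: [0.5103, 0.0647, 0.1554]
orientation: [-0.0, 0.143, 0.99, -0.0]
force: [0.6, 0.5, -0.5]
finger_gap: 0.0085
gripper_force: 39.2
```

Request:
move_arm(targets=[[[0,0,0,0,0,-10.4,-1],[0,0,0,0,0,0,-1],[0,0,0,0,0,0,-1],[0,0,0,0,0,0,-1],[0,0,0,0,0,0,-1]]])

```text
clock: 7.75
position: [0.5104, 0.0647, 0.1554]
orientation: [0.0, 0.056, 0.998, 0.0]
force: [-0.2, -0.3, -0.2]
finger_gap: 0.0088
gripper_force: 39.2
```

```bash
python3 - <<'E'
from h import *
go([.5095,.0648,.134],83.6)
f=manip.grab_frame("side"); x,M,o=tool()
h=cv2.cvtColor(f,cv2.COLOR_BGR2HSV)
k=cv2.inRange(h,(8,110,60),(25,255,255))
u,v=proj("side",x); u2,v2=proj("side",x-[0,0,.068]); print("tcp px",u,v,"bottom",u2,v2)
for r in range(int(v)+1,int(v2)+4,2):
    xs=np.nonzero(k[r,int(u)-15:int(u)+15])[0]+int(u)-15
    sat=h[r,int(u)-12:int(u)+12,1].astype(float)
    print(r,(xs.min(),xs.max()) if len(xs) else None, round(sat[sat>60].sum()/185,1))
K,e,MM=cam("side"); print("px/m",K[0,0]/(MM.T@(x-[0,0,.04]-e))[2])
g=manip.grab_frame("top")
cv2.imwrite("pics/a2.png",np.hstack([cv2.resize(f[170:330,280:400],None,fx=3.3,fy=3.3,interpolation=2),cv2.resize(g[210:330,210:300],None,fx=4.4,fy=4.4,interpolation=2)]))
E
```

```text
pos [0.5104 0.0647 0.1554] tilt 0.0 yaw_y 83.56 q6 -1.53 gap 0.0088 F [-0.2 -0.3 -0.2] gf 39.2 t 7.75
shift cm [0.09 0.   2.14]
turn z -0.04
level turn deg [ 0.  0. -0.]
tcp px 318.54897359084816 228.44004842749465 bottom 319.0795507049418 255.7023150084554
229 None 1.2
231 None 1.2
233 None 0.0
235 None 1.1
237 None 0.7
239 None 0.4
241 (np.int64(322), np.int64(322)) 2.4
243 (np.int64(316), np.int64(322)) 6.6
245 (np.int64(316), np.int64(323)) 6.8
247 (np.int64(316), np.int64(323)) 6.8
249 (np.int64(317), np.int64(323)) 6.7
251 (np.int64(317), np.int64(323)) 6.8
253 (np.int64(317), np.int64(323)) 6.7
255 (np.int64(317), np.int64(323)) 6.8
257 (np.int64(317), np.int64(321)) 5.2
px/m 594.0153539989896
```

View pics/a2.png

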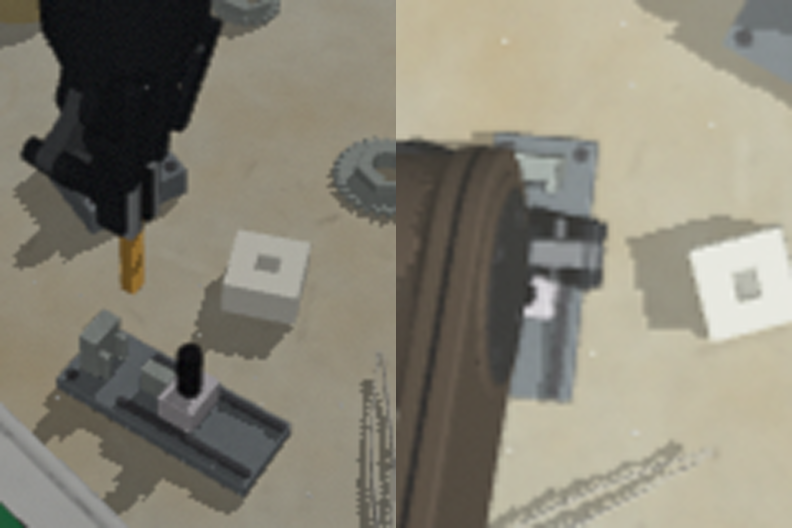

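Request:
move_arm(targets=[[[0,0,3,0,0,0,-1],[0,0,2,0,0,0,-1],[0,0,1.5,0,0,0,-1],[0,0,0.9,0,0,0,-1],[0,0,0,0,0,0,-1]]])

```text
clock: 8.48
position: [0.5101, 0.0647, 0.0809]
orientation: [-0.001, 0.056, 0.998, -0.0]
force: [0.7, 0.3, -1.0]
finger_gap: 0.0084
gripper_force: 39.2
```

```bash
python3 - <<'E'
from h import *
go([.5214,.0634,.078],83.6)
g=manip.grab_frame("top"); f=manip.grab_frame("side")
big=cv2.resize(g[255:295,265:312],None,fx=8,fy=8,interpolation=2); gr=big.min(axis=2)
m=(gr>178).astype(np.uint8); cs=cv2.findContours(m,cv2.RETR_CCOMP,1); 
for c,hh in zip(cs[0],cs[1][0]):
    if cv2.contourArea(c)>500: print(cv2.contourArea(c),hh[3],[np.round(np.array(q)/8/ .478,1) for q in cv2.minAreaRect(c)[:2]],cv2.minAreaRect(c)[2])
cv2.imwrite("pics/a3.png",np.hstack([cv2.resize(f[220:320,280:380],None,fx=4,fy=4,interpolation=2),cv2.resize(g[230:330,210:310],None,fx=4,fy=4,interpolation=2)]))
E
```

```text
pos [0.5101 0.0647 0.0809] tilt 0.06 yaw_y 83.6 q6 -1.53 gap 0.0084 F [ 0.7  0.3 -1. ] gf 39.2 t 8.475
shift cm [-1.14 -0.    0.29]
turn z 0.0
level turn deg [-0.   -0.06  0.  ]
30177.5 -1 [array([51.6, 41.4]), array([46.3, 47.1])] 75.96376037597656
1857.0 0 [array([51.7, 41.8]), array([13.3, 11.8])] 77.00537872314453
```

View pics/a3.png

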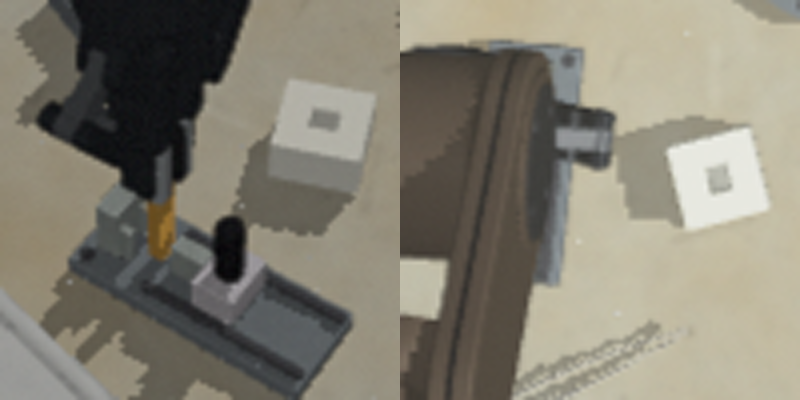

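The side view shows the key at (160,230) hanging between the cheeks and the nose, and the empty pocket confirms the 13 mm side along the pinch. I'll slide it in.

Request:
move_arm(targets=[[[0,0,0.15,0,0,0,-1],[-0.3,0,0,0,0,0,-1],[-0.3,0,0,0,0,0,-1],[-0.2,0,0,0,0,0,-1],[0,0,0,0,0,0,-1]]])

```text
clock: 9.2
position: [0.5185, 0.0637, 0.0799]
orientation: [0.0, 0.056, 0.998, -0.0]
force: [-0.4, -0.0, -0.5]
finger_gap: 0.009
gripper_force: 39.2
```

Request:
move_arm(targets=[[[-0.15,0,0,0,0,0,-1],[-0.1,0,0,0,0,0,-1],[-0.05,0,0,0,0,0,-1],[0,0,0,0,0,0,-1],[0,0,0,0,0,0,-1]]])

```text
clock: 9.82
position: [0.5212, 0.0635, 0.0798]
orientation: [-0.0, 0.056, 0.998, -0.0]
force: [-0.2, 0.0, 0.1]
finger_gap: 0.0086
gripper_force: 39.2
```

Request:
move_arm(targets=[[[-0.1,0,0,0,0,0,-1],[-0.1,0,0,0,0,0,-1],[0,0,0,0,0,0,-1],[0,0,0,0,0,0,-1],[0,0,0,0,0,0,-1]]])

```text
clock: 10.45
position: [0.523, 0.0633, 0.0797]
orientation: [-0.0, 0.056, 0.998, 0.0]
force: [-1.0, -0.1, -0.2]
finger_gap: 0.0083
gripper_force: 39.3
```

```bash
python3 -c "
from h import *
go([.5214,.0634,.078],83.6)"
```

```text
pos [0.523  0.0633 0.0797] tilt 0.04 yaw_y 83.6 q6 -1.53 gap 0.0083 F [-1.  -0.1 -0.2] gf 39.3 t 10.45
shift cm [ 0.16 -0.    0.17]
turn z 0.0
level turn deg [-0.   -0.04  0.  ]
```

Request:
move_arm(targets=[[[-0.1,0,0,0,0,0,-1],[0,0,0,0,0,0,-1],[0,0,0,0,0,0,-1],[0,0,0,0,0,0,-1],[0,0,0,0,0,0,-1]]])

```text
clock: 11.08
position: [0.5238, 0.0632, 0.0797]
orientation: [-0.001, 0.056, 0.998, 0.0]
force: [-4.7, 0.8, 2.7]
finger_gap: 0.0086
gripper_force: 39.5
```

```bash
python3 - <<'E'
from h import *
go([.5214,.0634,.078],83.6)
f=manip.grab_frame("side")
cv2.imwrite("pics/a4.png",cv2.resize(f[240:320,280:380],None,fx=6,fy=6,interpolation=2))
E
```

```text
pos [0.5238 0.0632 0.0797] tilt 0.07 yaw_y 83.6 q6 -1.53 gap 0.0086 F [-4.7  0.8  2.7] gf 39.5 t 11.075
shift cm [ 0.24 -0.    0.17]
turn z 0.0
level turn deg [-0.   -0.07  0.  ]
```

View pics/a4.png

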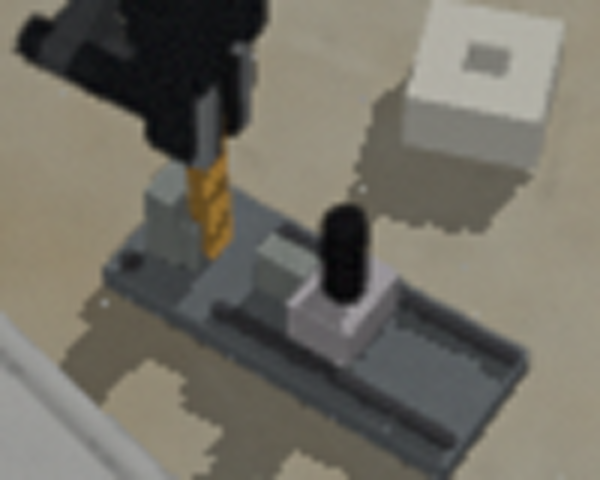

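The key at (215,200) stands against the anvil between the cheeks. Contact came 2 mm past the predicted nest, so it isn't resting on the cheek fronts. I'll lower it and release.

Request:
move_arm(targets=[[[0.05,0,0.1,0,0,0,-1],[0,0,0.08,0,0,0,-1],[0,0,0,0,0,0,-1],[0,0,0,0,0,0,-0.8],[0,0,0,0,0,0,-0.7]]])

```text
clock: 11.75
position: [0.5254, 0.0629, 0.0785]
orientation: [0.003, 0.056, 0.998, -0.0]
force: [0.3, -0.1, 0.1]
finger_gap: 0.0126
gripper_force: 0.0
```

Request:
move_arm(targets=[[[0,0,0,0,0,0,-0.6],[0,0,-0.5,0,0,0,-0.5],[0,0,-2,0,0,0,-0.5],[0,0,-3,0,0,0,-0.5],[0,0,0,0,0,0,-0.7]]])

```text
clock: 12.38
position: [0.5262, 0.063, 0.1362]
orientation: [0.004, 0.056, 0.998, -0.0]
force: [-0.6, -0.1, -0.1]
finger_gap: 0.0124
gripper_force: 0.0
```

```bash
python3 - <<'E'
from h import *
o=np.array([.4906,.0669]); u=np.array([np.cos(np.radians(-6.4)),np.sin(np.radians(-6.4))])
p=o-24*u/1000; print("post",p)
go([p[0],p[1],.12],83.6)
f=manip.grab_frame("side"); h=cv2.cvtColor(f,cv2.COLOR_BGR2HSV); k=cv2.inRange(h,(8,110,60),(25,255,255)); k[:, :290]=0;k[:,350:]=0;k[:230]=0;k[310:]=0
ys,xs=np.nonzero(k); print(ys.min(),ys.max(),[(r,xs[ys==r].min(),xs[ys==r].max()) for r in range(ys.min(),ys.max()+1,4)])
for z in(.010,.076):print(proj("side",[.5214,.0634,z]))
E
```

```text
post [0.46674957 0.06957525]
pos [0.5262 0.063  0.1362] tilt 0.43 yaw_y 83.6 q6 -1.53 gap 0.0124 F [-0.6 -0.1 -0.1] gf 0.0 t 12.375
shift cm [ 6.   -0.01  1.57]
turn z 0.0
level turn deg [ 0.02  0.43 -0.  ]
257 283 [(257, np.int64(315), np.int64(316)), (261, np.int64(312), np.int64(318)), (265, np.int64(312), np.int64(318)), (269, np.int64(312), np.int64(318)), (273, np.int64(312), np.int64(318)), (277, np.int64(314), np.int64(318)), (281, np.int64(314), np.int64(317))]
[314.70821008 280.14636576]
[313.97987458 257.09849549]
```

Request:
move_arm(targets=[[[2.8,0,0,0,0,0,-0.3],[2.8,0,0,0,0.4,0,-0.3],[0,0,0,0,0,0,-0.3],[0,0,2,0,0,0,-0.3],[0,0,0,0,0,0,-0.3]]])

```text
clock: 13.05
position: [0.4672, 0.0694, 0.1113]
orientation: [-0.005, 0.056, 0.998, 0.0]
force: [1.0, -0.0, 0.4]
finger_gap: 0.03
gripper_force: 0.0
```

```bash
python3 - <<'E'
from h import *
print(onplane("top",235.6,277.7,.062))
go([.4712,.0690,.058],83.6)
E
```

```text
[0.47231075 0.06879562 0.062     ]
pos [0.4672 0.0694 0.1113] tilt 0.6 yaw_y 83.59 q6 -1.53 gap 0.03 F [ 1.  -0.   0.4] gf 0.0 t 13.05
shift cm [-0.46  0.01  5.32]
turn z -0.01
level turn deg [-0.01 -0.6   0.  ]
```

Request:
move_arm(targets=[[[0,0,0,0,0,0,-0.3],[-0.2,0,2,0,0,0,-0.3],[0,0,2,0,0,0,-0.3],[0,0,1.2,0,0,0,-0.3],[0,0,0,0,0,0,-0.3]]])

```text
clock: 13.68
position: [0.4694, 0.0692, 0.0605]
orientation: [-0.004, 0.056, 0.998, 0.0]
force: [-0.7, 0.7, 0.4]
finger_gap: 0.0301
gripper_force: 0.0
```

Request:
move_arm(targets=[[[0,0,0,0,0,0,-0.5],[0,0,0,0,0,0,-1],[0,0,0,0,0,0,-1],[0,0,0,0,0,0,-1],[0,0,0,0,0,0,-1]]], force=30)

```text
clock: 14.3
position: [0.4705, 0.0696, 0.062]
orientation: [-0.002, 0.056, 0.998, 0.001]
force: [0.3, 3.5, 6.6]
finger_gap: 0.0112
gripper_force: 32.7
```

```bash
python3 - <<'E'
from h import *
go([.4712,.0690,.058],83.6)
E
```

```text
pos [0.4705 0.0696 0.062 ] tilt 0.29 yaw_y 83.59 q6 -1.53 gap 0.0112 F [0.3 3.5 6.6] gf 32.7 t 14.3
shift cm [-0.08 -0.05  0.4 ]
turn z -0.01
level turn deg [ 0.05 -0.29  0.  ]
```

Request:
move_arm(targets=[[[-0.3,0,0,0,0,0,-1],[-0.4,0,0,0,0,0,-1],[-0.3,0,0,0,0,0,-1],[-0.2,0,0,0,0,0,-1],[0,0,0,0,0,0,-1]]])

```text
clock: 14.92
position: [0.4825, 0.0682, 0.062]
orientation: [-0.003, 0.056, 0.998, 0.001]
force: [-0.3, 3.5, 7.1]
finger_gap: 0.0112
gripper_force: 32.8
```

Request:
move_arm(targets=[[[-0.2,0,0,0,0,0,-1],[-0.1,0,0,0,0,0,-1],[0,0,0,0,0,0,-1],[0,0,0,0,0,0,-1],[0,0,0,0,0,0,-1]]])

```text
clock: 15.55
position: [0.4854, 0.0679, 0.062]
orientation: [-0.003, 0.056, 0.998, 0.001]
force: [-0.3, 3.7, 6.7]
finger_gap: 0.011
gripper_force: 32.8
```

Request:
move_arm(targets=[[[-0.1,0,0,0,0,0,-1],[-0.1,0,0,0,0,0,-1],[-0.1,0,0,0,0,0,-1],[0,0,0,0,0,0,-1],[0,0,0,0,0,0,-1]]])

```text
clock: 16.18
position: [0.4869, 0.0677, 0.062]
orientation: [-0.005, 0.056, 0.998, 0.001]
force: [-4.2, 3.9, 10.8]
finger_gap: 0.0112
gripper_force: 33.4
```

Request:
move_arm(targets=[[[-0.1,0,0,0,0,0,-1],[-0.1,0,0,0,0,0,-1],[0,0,0,0,0,0,-1],[0,0,0,0,0,0,-1],[0,0,0,0,0,0,-1]]])

```text
clock: 16.8
position: [0.4871, 0.0678, 0.062]
orientation: [-0.008, 0.056, 0.998, 0.001]
force: [-10.9, 3.6, 16.5]
finger_gap: 0.0108
gripper_force: 34.1
```

Request:
move_arm(targets=[[[-0.05,0,0,0,0,0,-1],[0,0,0,0,0,0,-1],[0,0,0,0,0,0,-1],[0,0,0,0,0,0,-1],[0,0,0,0,0,0,-1]]])

```text
clock: 17.42
position: [0.4871, 0.0677, 0.062]
orientation: [-0.008, 0.056, 0.998, 0.001]
force: [-11.5, 4.2, 18.2]
finger_gap: 0.0109
gripper_force: 34.2
```

```bash
python3 - <<'E'
from h import *
go()
f=manip.grab_frame("side")
cv2.imwrite("pics/a5.png",cv2.resize(f[240:320,280:380],None,fx=6,fy=6,interpolation=2))
E
```

```text
pos [0.4871 0.0677 0.062 ] tilt 0.97 yaw_y 83.63 q6 -1.53 gap 0.0109 F [-11.5   4.2  18.2] gf 34.2 t 17.425
level turn deg [ 0.01 -0.97  0.  ]
```

View pics/a5.png

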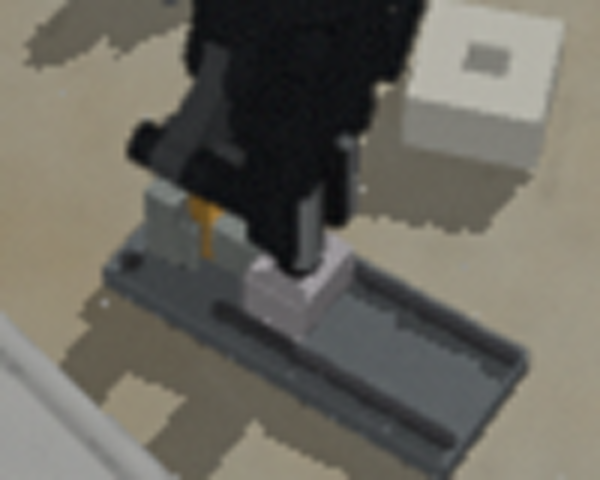

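The nose at (240,240) bears on the key at (208,225), at 11 N for over a second. Now I'll draw the jaw open.

Request:
move_arm(targets=[[[0.3,0,0,0,0,0,-1],[0.4,0,0,0,0,0,-1],[0.5,0,0,0,0,0,-1],[0.5,0,0,0,0,0,-1],[0.4,0,0,0,0,0,-1]]])

```text
clock: 18.1
position: [0.4703, 0.0696, 0.062]
orientation: [-0.002, 0.056, 0.998, 0.001]
force: [2.5, 4.9, 5.8]
finger_gap: 0.0112
gripper_force: 32.8
```

Request:
move_arm(targets=[[[0,0,0,0,0,0,-1],[0,0,0,0,0,0,-0.5],[0,0,0,0,0,0,-0.3],[0,0,-1,0,0,0,-0.3],[0,0,-2,0,0,0,-0.3]]])

```text
clock: 18.73
position: [0.4682, 0.0691, 0.0906]
orientation: [-0.005, 0.056, 0.998, -0.0]
force: [0.0, -0.5, 0.1]
finger_gap: 0.0298
gripper_force: 0.0
```

Request:
move_arm(targets=[[[0,0,-3,0,0,0,-0.5],[-2,0,-1,0,0,0,-0.5],[-2.5,0,0,0,0,0,-0.5],[0,0,0,0,0,0,-0.5],[0,0,0,0,0,0,-0.5]]])

```text
clock: 19.35
position: [0.5133, 0.0643, 0.1302]
orientation: [-0.004, 0.056, 0.998, 0.0]
force: [-0.1, 0.3, -0.5]
finger_gap: 0.0215
gripper_force: 0.0
```

```bash
python3 - <<'E'
from h import *
go([.522,.0632,.080],83.6)
f=manip.grab_frame("side"); h=cv2.cvtColor(f,cv2.COLOR_BGR2HSV); k=cv2.inRange(h,(8,110,60),(25,255,255)); k[:, :290]=0;k[:,350:]=0;k[:230]=0;k[310:]=0
ys,xs=np.nonzero(k); print(ys.min(),ys.max(),[(r,xs[ys==r].min(),xs[ys==r].max()) for r in range(ys.min(),ys.max()+1,4)])
cv2.imwrite("pics/a6.png",cv2.resize(f[220:320,280:380],None,fx=5,fy=5,interpolation=2))
E
```

```text
pos [0.5133 0.0643 0.1302] tilt 0.51 yaw_y 83.6 q6 -1.53 gap 0.0215 F [-0.1  0.3 -0.5] gf 0.0 t 19.35
shift cm [-0.93 -0.01  5.02]
turn z 0.0
level turn deg [-0.01 -0.51  0.  ]
256 282 [(256, np.int64(314), np.int64(314)), (260, np.int64(311), np.int64(317)), (264, np.int64(311), np.int64(317)), (268, np.int64(312), np.int64(317)), (272, np.int64(312), np.int64(317)), (276, np.int64(312), np.int64(317)), (280, np.int64(314), np.int64(317))]
```

View pics/a6.png

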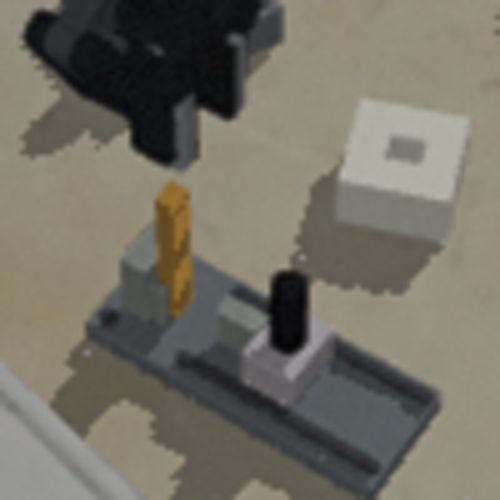

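The key stands upright at (175,250) and the jaw is open. I'll regrasp the key near its top.

Request:
move_arm(targets=[[[-0.7,0,1,0,-0.5,0,-0.5],[0,0,1,0,0,0,-0.5],[0,0,1,0,0,0,-0.5],[0,0,0,0,0,0,-0.5],[0,0,0,0,0,0,-0.5]]])

```text
clock: 20.02
position: [0.5213, 0.0635, 0.1006]
orientation: [0.001, 0.056, 0.998, -0.0]
force: [0.4, -0.1, -0.1]
finger_gap: 0.0209
gripper_force: 0.0
```

```bash
python3 -c "
from h import *
go([.5214,.0634,.0815],83.6)"
```

```text
pos [0.5213 0.0635 0.1006] tilt 0.09 yaw_y 83.6 q6 -1.53 gap 0.0209 F [ 0.4 -0.1 -0.1] gf 0.0 t 20.025
shift cm [-0.01 -0.    1.91]
turn z 0.0
level turn deg [-0.    0.09  0.  ]
```

Request:
move_arm(targets=[[[0,0,1,0,0,0,-0.5],[0,0,0.9,0,0,0,-0.5],[0,0,0,0,0,0,-0.7],[0,0,0,0,0,0,-1],[0,0,0,0,0,0,-1]]], force=50)

```text
clock: 20.65
position: [0.5209, 0.0635, 0.0815]
orientation: [0.0, 0.056, 0.998, -0.0]
force: [-0.2, 0.3, -1.4]
finger_gap: 0.008
gripper_force: 48.8
```

Request:
move_arm(targets=[[[0,0,0,0,0,0,-1],[0,0,0,0,0,0,-1],[0,0,-1,0,0,0,-1],[0,0,-2,0,0,0,-1],[0,0,-2,0,0,0,-1]]])

```text
clock: 21.28
position: [0.5219, 0.0634, 0.1333]
orientation: [0.002, 0.056, 0.998, -0.0]
force: [0.1, 0.6, -0.1]
finger_gap: 0.0082
gripper_force: 48.8
```

Request:
move_arm(targets=[[[0,0,-2,0,0,0,-1],[0,0,-2,0,0,0,-1],[0,0,0,0,0,10,-1],[0,0,0,0,0,10,-1],[0,0,0,0,0,10,-1]]])

```text
clock: 21.9
position: [0.5219, 0.0634, 0.1731]
orientation: [0.002, 0.315, 0.949, 0.001]
force: [0.3, -0.7, 0.3]
finger_gap: 0.0072
gripper_force: 48.8
```

Request:
move_arm(targets=[[[0,0,0,0,0,10,-1],[0,0,0,0,0,10,-1],[0,0,0,0,0,10,-1],[0,0,0,0,0,10,-1],[0,0,0,0,0,10,-1]]])

```text
clock: 22.52
position: [0.5219, 0.0634, 0.173]
orientation: [0.002, 0.687, 0.727, 0.001]
force: [0.4, -0.2, 0.2]
finger_gap: 0.0079
gripper_force: 48.8
```

Request:
move_arm(targets=[[[0,0,0,0,0,10,-1],[0,0,0,0,0,10,-1],[0,0,0,0,0,10,-1],[0,0,0,0,0,3.9,-1],[0,0,0,0,0,0,-1]]])

```text
clock: 23.15
position: [0.5218, 0.0634, 0.1728]
orientation: [0.001, 0.867, 0.498, 0.002]
force: [-0.2, 0.5, -0.8]
finger_gap: 0.0077
gripper_force: 48.8
```

```bash
python3 - <<'E'
from h import *
g=cv2.imread("pics/top0.png"); s=cv2.imread("pics/side0.png")
# stand base edges subpixel: hull corners on z=.02
def mask(im):
    im=im.astype(int); return (((im[:,:,0]-im[:,:,2])>2)).astype(np.uint8)
m=mask(g); m2=np.zeros_like(m); m2[188:240,280:332]=m[188:240,280:332]; m2=cv2.morphologyEx(m2,cv2.MORPH_CLOSE,np.ones((5,5)))
c=max(cv2.findContours(m2,0,1)[0],key=cv2.contourArea).reshape(-1,2)
w=np.array([onplane("top",u,v,.02)[:2] for u,v in c])*1000
(cx,cy),(a,b),t=cv2.minAreaRect(w.astype(np.float32)); print("rect",cx,cy,a,b,t,"centroid px",np.array(cv2.moments(m2)['m10'])/cv2.moments(m2)['m00'],cv2.moments(m2)['m01']/cv2.moments(m2)['m00'])
mm=cv2.moments(m2); print("centroid",onplane("top",mm['m10']/mm['m00'],mm['m01']/mm['m00'],.02))
th=np.radians(t); ax=np.array([np.cos(th),np.sin(th)]); ay=np.array([-ax[1],ax[0]]); d=w-[cx,cy]
ua,ub=d@ax,d@ay
def fit(sel,along,across): p=np.polyfit(along[sel],across[sel],1); return np.degrees(np.arctan(p[0])),p[1]
print([fit((ub>30)&(abs(ua)<28),ua,ub),fit((ub<-30)&(abs(ua)<28),ua,ub),fit((ua>30)&(abs(ub)<28),ub,ua),fit((ua<-30)&(abs(ub)<28),ub,ua)])
cv2.imwrite("pics/s1.png",np.hstack([cv2.resize(g[195:235,286:326],None,fx=10,fy=10,interpolation=0),cv2.resize(s[190:240,290:340],None,fx=8,fy=8,interpolation=0)]))
# shaft top light blob
gg=g.min(axis=2).astype(int); sub=((gg>148)&(abs(g[:,:,0].astype(int)-g[:,:,2])<12)).astype(np.uint8); z=np.zeros_like(sub); z[203:224,296:316]=sub[203:224,296:316]
n,l,st,ce=cv2.connectedComponentsWithStats(z); print(st[1:],ce[1:])
go([.600,-.0725,.15],149.7)
E
```

```text
rect 600.001953125 -72.46096801757812 68.22672271728516 68.28004455566406 59.667842864990234 centroid px 306.24537487828627 213.32132424537488
centroid [ 0.59988232 -0.07270183  0.02      ]
[(np.float64(0.14596367971503676), np.float64(33.05460259810267)), (np.float64(-0.11678418480801006), np.float64(-33.267650489709325)), (np.float64(-0.17188895242648278), np.float64(33.07721946791061)), (np.float64(0.149785831193231), np.float64(-33.21357902476452))]
[[303 210   7   5  25]] [[306.52 211.68]]
pos [0.5218 0.0634 0.1728] tilt 0.23 yaw_y -30.25 q6 0.46 gap 0.0077 F [-0.2  0.5 -0.8] gf 48.8 t 23.15
shift cm [-7.8  13.6   2.32]
turn z 0.05
level turn deg [ 0.21 -0.1   0.  ]
```

View pics/s1.png

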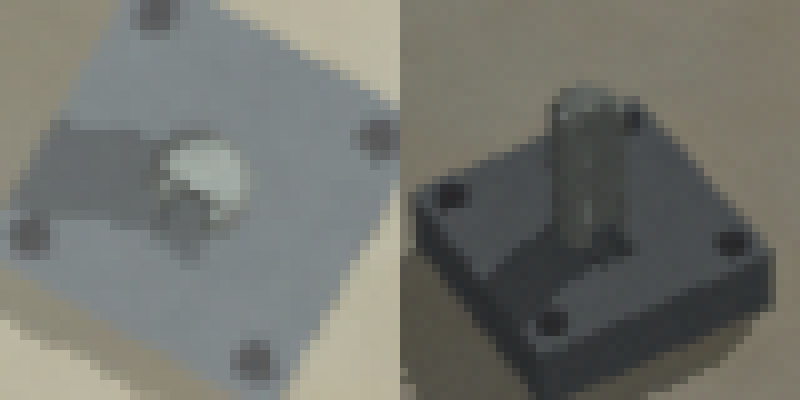

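The top crop shows the slot opening towards image (185,215) from the shaft centre (205,180), which is a yaw of about 150°. The stand axis measures (0.600,-0.0726), so the seat is at (0.5922,-0.0681). I'll move the key above it.

Request:
move_arm(targets=[[[-2.6,4.2,0,0.2,0,0,-1],[-2.6,4.2,0,0,0,0,-1],[-2.6,4.3,0,0,0,0,-1],[0,0,1,0,0,0,-1],[0,0,1,0,0,0,-1]]])

```text
clock: 23.78
position: [0.5912, -0.0678, 0.151]
orientation: [-0.001, 0.867, 0.498, -0.0]
force: [-0.3, 0.5, -0.8]
finger_gap: 0.0079
gripper_force: 48.9
```

Request:
move_arm(targets=[[[0,0,0,0,0,0,-1],[0,0,0,0,0,0,-1],[0,0,0,0,0,0,-1],[0,0,0,0,0,0,-1],[0,0,0,0,0,0,-1]]])

```text
clock: 24.4
position: [0.5915, -0.0679, 0.1518]
orientation: [-0.001, 0.867, 0.498, -0.0]
force: [-0.3, 1.1, -0.5]
finger_gap: 0.0077
gripper_force: 48.9
```

```bash
cat >> h.py <<'E'
def keyside(f,x,dz,name="side"):
    """compare seen key with prediction for an upright key whose base is at x-[0,0,dz]"""
    h=cv2.cvtColor(f,cv2.COLOR_BGR2HSV); k=cv2.inRange(h,(8,110,60),(25,255,255))
    for fr in (.35,.55,.75,.95):
        p=x-[0,0,dz*fr+0.0]; u,v=proj(name,p); r=int(round(v)); a=max(int(u)-10,0); row=h[r,a:a+21,1].astype(float)*(k[r,a:a+21]>0)
        if row.sum()>0: print("frac",fr,"pred u",u.round(2),"seen u",(np.sum(row*np.arange(a,a+21))/row.sum()).round(2))
    b=x-[0,0,dz]; u,v=proj(name,b); ys=np.nonzero(k[int(v)-12:int(v)+12,int(round(u))])[0]+int(v)-12; print("bottom pred",u.round(2),v.round(2),"seen last row",ys.max() if len(ys) else None)
    J=np.array([(proj(name,b+1e-3*np.eye(3)[i])-proj(name,b)) for i in range(3)]); print("px per mm (world x,y,z):",J.round(2).tolist())
E
python3 - <<'E'
from h import *
go([.5922,-.0681,.1465],149.7)
f=manip.grab_frame("side"); x,M,o=tool(); keyside(f,x,.0715)
s=cv2.imread("pics/side0.png")
# shaft columns in side view
for z in(.03,.045,.058):
    u,v=proj("side",[.600,-.0726,z]); r=int(round(v)); print(z,u.round(2),r,s[r,300:330].sum(axis=1).tolist())
cs=[[.6,-.0726]+0*np.zeros(2)]
th=np.radians(149.7);R2=np.array([[np.cos(th),-np.sin(th)],[np.sin(th),np.cos(th)]])
for a,b in((35,35),(35,-35),(-35,-35),(-35,35)):
    q=np.array([.6,-.0726])+R2@[a/1000,b/1000]; print("corner",a,b,proj("side",[*q,.02]).round(1))
cv2.imwrite("pics/a7.png",np.hstack([cv2.resize(f[180:250,280:350],None,fx=8,fy=8,interpolation=0)]))
E
```

```text
pos [ 0.5915 -0.0679  0.1518] tilt 0.1 yaw_y -30.29 q6 0.24 gap 0.0077 F [-0.3  1.1 -0.5] gf 48.9 t 24.4
shift cm [0.01 0.08 0.53]
turn z 0.01
level turn deg [-0.08 -0.05  0.  ]
frac 0.55 pred u 315.14 seen u 315.44
frac 0.75 pred u 315.28 seen u 315.52
frac 0.95 pred u 315.41 seen u 315.97
bottom pred 315.44 198.17 seen last row 199
px per mm (world x,y,z): [[-0.44, -0.16], [-0.24, 0.3], [-0.01, -0.37]]
0.03 313.4 213 [229, 234, 230, 229, 225, 224, 229, 228, 222, 181, 194, 200, 210, 203, 192, 202, 202, 207, 219, 229, 227, 226, 226, 231, 225, 226, 228, 225, 238, 301]
0.045 313.25 208 [349, 350, 350, 339, 286, 244, 227, 226, 199, 175, 197, 204, 210, 212, 201, 199, 199, 203, 220, 234, 226, 226, 221, 223, 239, 297, 349, 355, 353, 351]
0.058 313.11 203 [351, 352, 352, 354, 358, 361, 364, 357, 293, 198, 261, 279, 284, 299, 259, 220, 233, 286, 221, 216, 282, 347, 356, 354, 354, 353, 353, 351, 351, 350]
corner 35 35 [336.5 220.5]
corner 35 -35 [307.3 233.5]
corner -35 -35 [291.  212.9]
corner -35 35 [319.2 201.1]
```

View pics/a7.png

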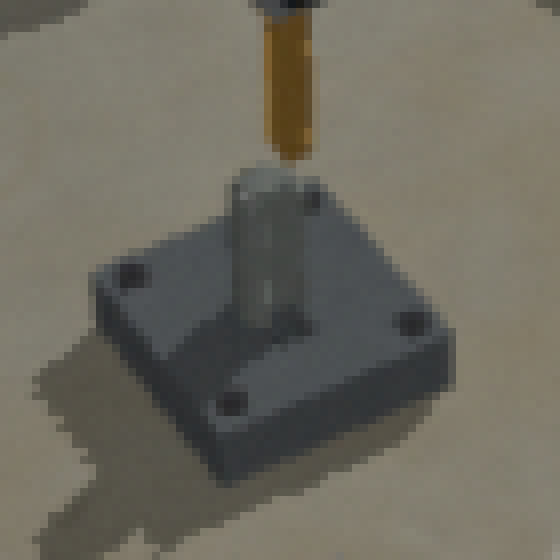

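The side view shows the key at (290,100), just above the slot side of the shaft top (265,180). Predicted and seen positions agree to about 0.5 mm. I'll lower it and watch the force.

Request:
move_arm(targets=[[[0.06,0.08,0,0,0,0,-1],[0,0,0.8,0,0,0,-1],[0,0,0.5,0,0,0,-1],[0,0,0.5,0,0,0,-1],[0,0,0,0,0,0,-1]]])

```text
clock: 25.08
position: [0.5919, -0.0676, 0.1326]
orientation: [-0.002, 0.867, 0.498, -0.001]
force: [0.0, -0.6, -0.1]
finger_gap: 0.0077
gripper_force: 48.9
```

Request:
move_arm(targets=[[[0,0,0.3,0,0,0,-1],[0,0,0.2,0,0,0,-1],[0,0,0.2,0,0,0,-1],[0,0,0,0,0,0,-1],[0,0,0,0,0,0,-1]]])

```text
clock: 25.7
position: [0.5924, -0.0678, 0.1266]
orientation: [-0.001, 0.867, 0.498, -0.0]
force: [0.5, -0.1, -0.3]
finger_gap: 0.0077
gripper_force: 48.9
```

Request:
move_arm(targets=[[[0,0,0.6,0,0,0,-1],[0,0,0.8,0,0,0,-1],[0,0,0.8,0,0,0,-1],[0,0,0.6,0,0,0,-1],[0,0,0,0,0,0,-1]]])

```text
clock: 26.32
position: [0.5918, -0.0676, 0.0975]
orientation: [-0.002, 0.867, 0.498, -0.001]
force: [0.5, -0.3, -1.1]
finger_gap: 0.0077
gripper_force: 48.9
```

Request:
move_arm(targets=[[[0,0,0.3,0,0,0,-1],[0,0,0.3,0,0,0,-1],[0,0,0.3,0,0,0,-1],[0,0,0.2,0,0,0,-1],[0,0,0,0,0,0,-1]]])

```text
clock: 26.95
position: [0.5922, -0.0677, 0.0873]
orientation: [-0.001, 0.867, 0.498, -0.0]
force: [0.0, -0.2, -0.6]
finger_gap: 0.0081
gripper_force: 48.9
```

Request:
move_arm(targets=[[[0,0,0.3,0,0,0,-1],[0,0,0.2,0,0,0,-1],[0,0,0,0,0,0,-1],[0,0,0,0,0,0,-0.8],[0,0,0,0,0,0,-0.7]]])

```text
clock: 27.58
position: [0.5923, -0.0677, 0.0827]
orientation: [-0.001, 0.867, 0.498, -0.0]
force: [0.9, -0.2, -0.4]
finger_gap: 0.013
gripper_force: 0.0
```

Request:
move_arm(targets=[[[0,0,0,0,0,0,-0.6],[0,0,-0.5,0,0,0,-0.5],[0,0,-2,0,0,0,-0.5],[0,0,-3,0,0,0,-1],[0,0,0,0,0,0,-1]]])

```text
clock: 28.2
position: [0.5949, -0.0685, 0.1422]
orientation: [0.002, 0.867, 0.498, 0.003]
force: [0.1, -0.3, -0.1]
finger_gap: -0.0001
gripper_force: 0.0
```

```bash
python3 - <<'E'
from h import *
go()
f=manip.grab_frame("side")
keyside(f,np.array([.5922,-.0681,.0775]),.0715)
for z in(.072,.0768): print(z,proj("side",[.5922,-.0681,z]))
h=cv2.cvtColor(f,cv2.COLOR_BGR2HSV); k=cv2.inRange(h,(8,110,60),(25,255,255)); k[:,:290]=0;k[:,340:]=0;k[:180]=0;k[240:]=0
ys,xs=np.nonzero(k); print([(r,xs[ys==r].min(),xs[ys==r].max()) for r in range(ys.min(),ys.max()+1)])
E
```

```text
pos [ 0.5949 -0.0685  0.1422] tilt 0.39 yaw_y -30.29 q6 0.24 gap -0.0001 F [ 0.1 -0.3 -0.1] gf 0.0 t 28.2
level turn deg [ 0.36 -0.16  0.  ]
frac 0.35 pred u 315.42 seen u 315.97
frac 0.55 pred u 315.55 seen u 315.94
frac 0.75 pred u 315.67 seen u 315.95
bottom pred 315.82 223.94 seen last row 221
px per mm (world x,y,z): [[-0.41, -0.16], [-0.23, 0.3], [-0.01, -0.33]]
0.072 [315.2416147 200.9965149]
0.0768 [315.19717453 199.23708909]
[(201, np.int64(314), np.int64(316)), (202, np.int64(313), np.int64(317)), (203, np.int64(313), np.int64(318)), (204, np.int64(313), np.int64(318)), (205, np.int64(313), np.int64(318)), (206, np.int64(313), np.int64(318)), (207, np.int64(314), np.int64(318)), (208, np.int64(314), np.int64(318)), (209, np.int64(314), np.int64(318)), (210, np.int64(314), np.int64(318)), (211, np.int64(314), np.int64(318)), (212, np.int64(314), np.int64(318)), (213, np.int64(314), np.int64(318)), (214, np.int64(314), np.int64(318)), (215, np.int64(314), np.int64(318)), (216, np.int64(314), np.int64(318)), (217, np.int64(314), np.int64(318)), (218, np.int64(314), np.int64(318)), (219, np.int64(314), np.int64(318)), (220, np.int64(314), np.int64(318)), (221, np.int64(314), np.int64(318)), (222, np.int64(315), np.int64(315))]
```

The key reads as home: its top edge is at row 201, as expected for z = 0.072. Next I'll take fresh top images and measure the wheels.

```bash
python3 - <<'E'
from h import *
g=manip.grab_frame("top"); cv2.imwrite("pics/top1.png",g)
d=np.abs(g.astype(int)-cv2.imread("pics/top0.png")).sum(axis=2); 
print("A diff",(d[262:312,322:374]>60).sum(),"B diff",(d[195:230,385:420]>60).sum())
cv2.imwrite("pics/w1.png",np.hstack([cv2.resize(g[265:310,325:370],None,fx=9,fy=9,interpolation=2)[:395,:395],cv2.resize(g[194:230,384:420],None,fx=11,fy=11,interpolation=2)[:395,:395]]))
def wheel(u,v,r,D):
    # non-bench: greyish pixels (low saturation)
    h=cv2.cvtColor(g,cv2.COLOR_BGR2HSV); m=((h[:,:,1]<30)&(g.min(axis=2)>95)).astype(np.uint8); z=np.zeros_like(m); z[v-r:v+r+1,u-r:u+r+1]=m[v-r:v+r+1,u-r:u+r+1]
    n,l,st,ce=cv2.connectedComponentsWithStats(z); k=1+np.argmax(st[1:,4]); c=max(cv2.findContours((l==k).astype(np.uint8),0,1)[0],key=cv2.contourArea).reshape(-1,2)
    w=np.array([onplane("top",a,b,.004)[:2] for a,b in c])*1000
    el=cv2.fitEllipse(w.astype(np.float32)); (x,y),rr=cv2.minEnclosingCircle(w.astype(np.float32)); print("ell",np.round(el[0],1),np.round(el[1],1),"circ",round(x,1),round(y,1),round(2*rr,1),"bbox mid",((w.max(0)+w.min(0))/2).round(1),(w.max(0)-w.min(0)).round(1))
    # bore: bench-coloured hole within
    hole=((h[:,:,1]>=28)).astype(np.uint8); z=np.zeros_like(m); q=8; z[v-q:v+q+1,u-q:u+q+1]=hole[v-q:v+q+1,u-q:u+q+1]
    n,l,st,ce=cv2.connectedComponentsWithStats(z)
    for k in range(1,n): print(" hole",st[k,4],ce[k].round(2),onplane("top",*ce[k],.005).round(4))
    print(h[v-8:v+9,u-8:u+9,1]); 
wheel(347,287,22,70); wheel(402,212,16,50)
E
```

```text
A diff 896 B diff 260
ell [ 421.8 -177.3] [55.4 60.2] circ 421.6 -176.9 68.3 bbox mid [ 424.3 -175.2] [54.4 53.5]
 hole 195 [345.11 285.15] [ 0.4475 -0.1516  0.005 ]
[[44 44 45 45 45 46 44 44 44 42 42 42 42 42 41 39 37]
 [41 44 46 47 46 45 45 44 43 43 42 41 41 39 39 38 36]
 [42 46 46 46 46 44 46 44 44 44 43 41 40 40 38 37 36]
 [43 43 42 42 43 42 43 44 45 45 41 40 39 39 39 38 37]
 [42 42 41 43 44 42 43 44 45 45 44 41 40 41 39 36 30]
 [39 39 41 42 42 43 42 45 45 44 43 41 39 35 38 33 13]
 [37 38 38 38 39 40 42 42 44 42 41 41 34 17 21 25 12]
 [38 37 38 39 39 41 42 43 42 42 39 36 34 13 13 11 13]
 [37 38 38 38 38 39 39 41 40 42 20 20 19 12 12 12 12]
 [38 39 38 40 41 40 40 41 40 39 17 11 13 14 12 13 12]
 [40 41 39 39 40 39 38 36 23 26 14 12 11 13 13 13 13]
 [39 39 38 39 39 36 39 34 14 10 12 12 10 10 10 10 10]
 [40 40 39 38 38 38 35 37 21  8  9 10 10 12 10 12 11]
 [41 39 39 38 36 36 21 17 16 10 11 12 12 10 10 12 12]
 [40 39 41 40 37 35 14 11 14 10 12 12 10 10 11 11 11]
 [39 40 39 36 35 34 28 12 10 10 12 10 10 10 12 14 12]
 [40 39 39 38 39 24 18 13 10 10 12 10 10 11 12 11 11]]
ell [ 600.3 -28
[... 486 characters left out ...]
11 12 13 11 15 21 29 28 28 24 18 12 12 11 11 12 11]
 [11 11 10 16 24 28 26 26 28 26 24 18 10 11 12 14 12]
 [11 11 14 22 26 26 26 26 26 28 26 23 14 12 11 11 12]
 [11 12 13 21 25 26 26 26 28 26 26 24 14 12 12 11 12]
 [12 11 13 22 29 26 26 26 28 28 28 25 19 12 11 11 12]
 [12 14 11 19 26 26 29 28 28 28 26 25 18 12 11 13 11]
 [12 12 11 19 27 27 27 29 28 28 28 22 12 12 11 11 10]
 [11 11 15 25 27 27 24 27 26 29 26 18 11 13 11 12 15]
 [12 11 20 27 29 27 26 24 24 21 14 12 11 11 13 15 15]
 [12 12 13 20 26 27 17 15 13 11 13 12 11 11 14 13 11]
 [12 11 11 12 15 17 11 13 11 14 11 11 11 11 11 12 17]
 [14 11  8 11 13 13 11 12 12 11 14 11 14 11 12 22 31]
 [20 15  8 10 12 12 12 12 12 13 11 12 11 14 15 20 29]]
```

View pics/w1.png

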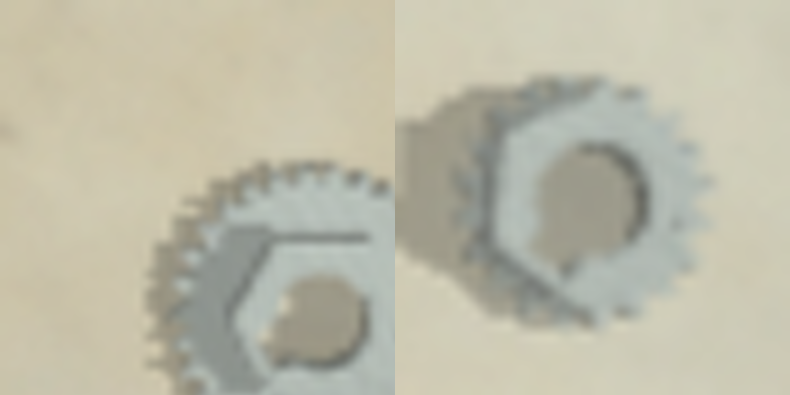

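The large wheel has been knocked. It is now near (360,300), keyway image lower-left (yaw about 120°). The small one is at (402,212) with keyway yaw about 143°. I'll measure both now.

```bash
cat >> h.py <<'E'
def wheel(g,u,v,r,zrim=.005):
    h=cv2.cvtColor(g,cv2.COLOR_BGR2HSV); s=cv2.GaussianBlur(h[:,:,1],(3,3),0)
    m=(s<21).astype(np.uint8); z=np.zeros_like(m); z[v-r:v+r+1,u-r:u+r+1]=m[v-r:v+r+1,u-r:u+r+1]
    n,l,st,ce=cv2.connectedComponentsWithStats(z,connectivity=4); k=1+np.argmax(st[1:,4]); b=(l==k).astype(np.uint8)
    cs,hi=cv2.findContours(b,cv2.RETR_CCOMP,cv2.CHAIN_APPROX_NONE); c=max(cs,key=cv2.contourArea).reshape(-1,2)
    w=np.array([onplane("top",a,q,zrim)[:2] for a,q in c])*1000
    A=np.c_[2*w,np.ones(len(w))]; sol=np.linalg.lstsq(A,(w**2).sum(1),rcond=None)[0]; print("circle fit",sol[:2].round(1),"D",(2*np.sqrt(sol[2]+sol[0]**2+sol[1]**2)).round(1),"enclosing",np.round(cv2.minEnclosingCircle(w.astype(np.float32))[0],1),"D",round(2*cv2.minEnclosingCircle(w.astype(np.float32))[1],1),"bbox",((w.max(0)+w.min(0))/2).round(1),(w.max(0)-w.min(0)).round(1))
    for q,hh in zip(cs,hi[0]):
        if hh[3]>=0 and cv2.contourArea(q)>15:
            p=np.array([onplane("top",*a,.010)[:2] for a in q.reshape(-1,2)])*1000; M=cv2.moments(q); cc=onplane("top",M['m10']/M['m00'],M['m01']/M['m00'],.010)[:2]*1000
            d=p-cc; far=d[np.argsort(-np.hypot(*d.T))[:4]].mean(0); print(" hole at",cc.round(1),"area px",cv2.contourArea(q),"far dir yaw",np.degrees(np.arctan2(far[1],far[0])).round(0),"skew",np.degrees(np.arctan2(*( (d*np.hypot(*d.T)[:,None]**3).mean(0)[::-1]))).round(0))
    return b
E
python3 - <<'E'
from h import *
g=cv2.imread("pics/top1.png")
b=wheel(g,360,300,24); b2=wheel(g,402,212,18)
cv2.imwrite("pics/w2.png",np.hstack([cv2.resize(g[275:325,335:385],None,fx=8,fy=8,interpolation=2),cv2.resize(b[275:325,335:385]*255,None,fx=8,fy=8,interpolation=0)[:,:,None].repeat(3,2)]))
E
```

```text
circle fit [ 416.8 -182.4] D 64.4 enclosing [ 416.5 -182.2] D 67.2 bbox [ 417.2 -183.2] [64.5 65.3]
 hole at [ 416.3 -181.3] area px 99.5 far dir yaw 117.0 skew 131.0
circle fit [ 599.9 -273.8] D 45.9 enclosing [ 599.8 -274.1] D 48.2 bbox [ 599.6 -274.2] [47. 47.]
 hole at [ 598.8 -273.1] area px 83.0 far dir yaw 144.0 skew 132.0
```

View pics/w2.png

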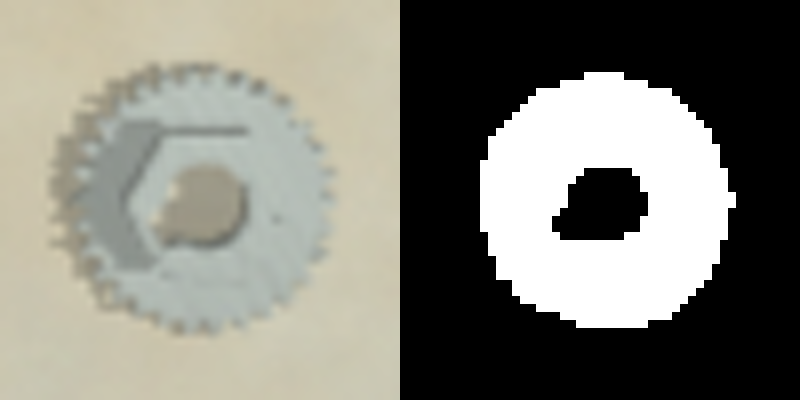

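Request:
move_arm(targets=[[[-4.7,-2.4,0,0,0,0,-1],[-4.7,-2.4,0,0,0,0,0.2],[-4.7,-2.4,0,0,0,0,0.2],[-4.7,-2.4,0,0,0,0,0.2],[0,0,0,0,0,-9.8,0.2]]])

```text
clock: 28.92
position: [0.4114, -0.1823, 0.136]
orientation: [-0.003, 0.822, 0.57, -0.001]
force: [0.9, 0.1, 1.0]
finger_gap: 0.0515
gripper_force: 0.0
```

Request:
move_arm(targets=[[[0,0,2,0,0,-9.8,0.2],[0,0,2,0,0,-9.8,0.2],[0,0,0,0,0,0,0.2],[0,0,0,0,0,0,0.2],[0,0,0,0,0,0,0.2]]])

```text
clock: 29.55
position: [0.4151, -0.1819, 0.0984]
orientation: [-0.0, 0.713, 0.701, 0.0]
force: [-0.8, -0.6, -0.9]
finger_gap: 0.0511
gripper_force: 0.0
```

```bash
python3 - <<'E'
from h import *
go([.4168,-.1824,.024],-1)
E
```

```text
pos [ 0.4151 -0.1819  0.0984] tilt 0.04 yaw_y -0.96 q6 -0.62 gap 0.0511 F [-0.8 -0.6 -0.9] gf 0.0 t 29.55
shift cm [-0.05  0.17  7.44]
turn z 0.04
level turn deg [-0.01 -0.04  0.  ]
```

Request:
move_arm(targets=[[[-0.05,0.15,2.5,0,0,0,0.2],[0,0,2,0,0,0,0.2],[0,0,1.5,0,0,0,0.2],[0,0,1,0,0,0,0.2],[0,0,0,0,0,0,0.2]]])

```text
clock: 30.18
position: [0.4157, -0.1819, 0.0271]
orientation: [-0.002, 0.713, 0.701, -0.0]
force: [-0.3, -0.1, -0.2]
finger_gap: 0.0511
gripper_force: 0.0
```

```bash
python3 - <<'E'
from h import *
go([.4168,-.1824,.022],-1)
f=manip.grab_frame("side")
x,M,o=tool(); u,v=map(int,proj("side",x)); print(u,v)
cv2.imwrite("pics/b1.png",cv2.resize(f[v-35:v+25,u-40:u+40],None,fx=8,fy=8,interpolation=2))
E
```

```text
pos [ 0.4157 -0.1819  0.0271] tilt 0.18 yaw_y -0.91 q6 -0.62 gap 0.0511 F [-0.3 -0.1 -0.2] gf 0.0 t 30.175
shift cm [-0.05  0.11  0.51]
turn z 0.09
level turn deg [-0.13 -0.12  0.  ]
415 210
```

View pics/b1.png

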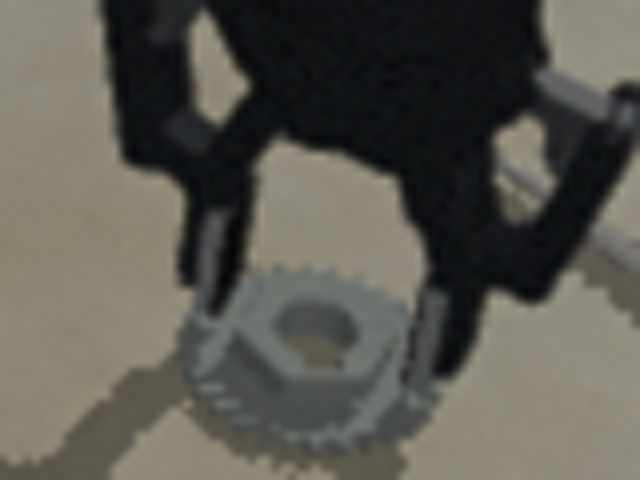

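The pads straddle the hub flats squarely at (215,260) and (430,330). I've now viewed 16 pictures, two more than the 14 allowed, so I'll work from numbers only from here. Next I lower and grip.

Request:
move_arm(targets=[[[0,0,0.3,0,0,0,0.2],[0,0,0.3,0,0,0,0.2],[0,0,0,0,0,0,0.2],[0,0,0,0,0,0,0.2],[0,0,0,0,0,0,0.2]]])

```text
clock: 30.85
position: [0.416, -0.1821, 0.0217]
orientation: [-0.001, 0.713, 0.702, 0.0]
force: [-0.7, -0.1, 0.2]
finger_gap: 0.0512
gripper_force: 0.0
```

Request:
move_arm(targets=[[[0,0,0,0,0,0,0],[0,0,0,0,0,0,-0.3],[0,0,0,0,0,0,-0.3],[0,0,0,0,0,0,-0.3],[0,0,0,0,0,0,-0.3]]], force=50)

```text
clock: 31.48
position: [0.4164, -0.1823, 0.022]
orientation: [-0.0, 0.713, 0.702, 0.0]
force: [-0.5, 1.2, 5.5]
finger_gap: 0.0363
gripper_force: 50.7
```

```bash
python3 - <<'E'
from h import *
go([.4168,-.1824,.022],-1)
E
```

```text
pos [ 0.4164 -0.1823  0.022 ] tilt 0.06 yaw_y -0.9 q6 -0.62 gap 0.0363 F [-0.5  1.2  5.5] gf 50.7 t 31.475
shift cm [-0.01  0.04  0.  ]
turn z 0.1
level turn deg [-0.03 -0.06  0.  ]
```

Request:
move_arm(targets=[[[0,0,-1,0,0,0,-0.3],[0,0,-3,0,0,0,-0.3],[0,0,-3,0,0,0,-0.3],[0,0,-3,0,0,0,-0.3],[0,0,-1,0,0,-10.2,-0.3]]])

```text
clock: 32.1
position: [0.4164, -0.1824, 0.1334]
orientation: [0.0, 0.646, 0.764, 0.0]
force: [0.4, -0.0, -2.1]
finger_gap: 0.0365
gripper_force: 50.5
```

Request:
move_arm(targets=[[[0,0,0,0,0,-10.2,-0.3],[0,0,0,0,0,-10.2,-0.3],[0,0,0,0,0,0,-0.3],[0,0,0,0,0,0,-0.3],[0,0,0,0,0,0,-0.3]]])

```text
clock: 32.72
position: [0.4159, -0.1821, 0.1314]
orientation: [-0.001, 0.503, 0.864, 0.0]
force: [0.5, 0.2, -0.6]
finger_gap: 0.0363
gripper_force: 50.5
```

```bash
python3 - <<'E'
from h import *
go([.600,-.0726,.12],29.7)
E
```

```text
pos [ 0.4159 -0.1821  0.1314] tilt 0.14 yaw_y 29.62 q6 -1.15 gap 0.0363 F [ 0.5  0.2 -0.6] gf 50.5 t 32.725
shift cm [ 0.42 21.41  1.13]
turn z -0.08
level turn deg [-0.03 -0.14  0.  ]
```

Request:
move_arm(targets=[[[0.1,5.4,0,0,0,0,-0.3],[0.1,5.3,0,0,0,0,-0.3],[0.1,5.3,0,0,0,0,-0.3],[0.1,5.4,0,0,0,0,-0.3],[0,0,0,0,0,0,-0.3]]])

```text
clock: 33.35
position: [0.6025, -0.0708, 0.1312]
orientation: [-0.001, 0.501, 0.865, 0.001]
force: [-0.4, -0.6, -1.6]
finger_gap: 0.0364
gripper_force: 50.8
```

Request:
move_arm(targets=[[[0,0,1,0,0,0,-0.3],[0,0,1,0,0,0,-0.3],[0,0,0,0,0,0,-0.3],[0,0,0,0,0,0,-0.3],[0,0,0,0,0,0,-0.3]]])

```text
clock: 33.98
position: [0.6001, -0.073, 0.1121]
orientation: [-0.0, 0.502, 0.865, 0.0]
force: [-0.6, 0.0, -2.1]
finger_gap: 0.0363
gripper_force: 50.8
```

```bash
python3 - <<'E'
from h import *
go([.600,-.0726,.09],29.7)
E
```

```text
pos [ 0.6001 -0.073   0.1121] tilt 0.07 yaw_y 29.67 q6 -0.81 gap 0.0363 F [-0.6  0.  -2.1] gf 50.8 t 33.975
shift cm [0.04 0.01 2.21]
turn z -0.03
level turn deg [ 0.02 -0.07  0.  ]
```

Within 0.4 mm. Lowering stepwise.

Request:
move_arm(targets=[[[0.04,0,0.8,0,0,0,-0.3],[0,0,0.6,0,0,0,-0.3],[0,0,0.4,0,0,0,-0.3],[0,0,0.3,0,0,0,-0.3],[0,0,0,0,0,0,-0.3]]])

```text
clock: 34.6
position: [0.5996, -0.0722, 0.0901]
orientation: [-0.001, 0.502, 0.865, 0.0]
force: [0.5, 0.2, -0.7]
finger_gap: 0.0363
gripper_force: 50.8
```

Request:
move_arm(targets=[[[0,0,0.3,0,0,0,-0.3],[0,0,0.3,0,0,0,-0.3],[0,0,0.3,0,0,0,-0.3],[0,0,0.3,0,0,0,-0.3],[0,0,0,0,0,0,-0.3]]])

```text
clock: 35.22
position: [0.5995, -0.0722, 0.0781]
orientation: [-0.001, 0.502, 0.865, 0.0]
force: [-1.3, -0.1, -1.5]
finger_gap: 0.0366
gripper_force: 50.8
```

Request:
move_arm(targets=[[[0,0,0.8,0,0,0,-0.3],[0,0,0.8,0,0,0,-0.3],[0,0,0.8,0,0,0,-0.3],[0,0,0.6,0,0,0,-0.3],[0,0,0,0,0,0,-0.3]]])

```text
clock: 35.85
position: [0.5992, -0.072, 0.0476]
orientation: [-0.002, 0.502, 0.865, 0.0]
force: [0.3, -0.4, -2.2]
finger_gap: 0.0366
gripper_force: 50.8
```

Request:
move_arm(targets=[[[0,0,0.2,0,0,0,-0.3],[0,0,0.2,0,0,0,-0.3],[0,0,0.1,0,0,0,-0.3],[0,0,0,0,0,0,-0.3],[0,0,0,0,0,0,-0.3]]])

```text
clock: 36.48
position: [0.5998, -0.0722, 0.0436]
orientation: [-0.001, 0.502, 0.865, 0.0]
force: [-0.4, 0.5, -0.9]
finger_gap: 0.0363
gripper_force: 50.8
```

Request:
move_arm(targets=[[[0,0,0.1,0,0,0,-0.3],[0,0,0.05,0,0,0,-0.3],[0,0,0.05,0,0,0,-0.3],[0,0,0,0,0,0,-0.3],[0,0,0,0,0,0,-0.3]]])

```text
clock: 37.1
position: [0.5997, -0.0722, 0.0421]
orientation: [-0.001, 0.502, 0.865, 0.0]
force: [-3.5, -0.2, 4.7]
finger_gap: 0.0364
gripper_force: 51.4
```

Request:
move_arm(targets=[[[0,0,0,0,0,0,-0.05],[0,0,0,0,0,0,0.1],[0,0,-0.5,0,0,0,0.2],[0,0,-3,0,0,0,0.2],[0,0,-4,0,0,0,0.2]]])

```text
clock: 37.72
position: [0.599, -0.0721, 0.1161]
orientation: [-0.002, 0.502, 0.865, 0.0]
force: [0.1, 0.1, 0.8]
finger_gap: 0.0507
gripper_force: 0.0
```

Request:
move_arm(targets=[[[0,0,-3,0,0,0,0.2],[-3,-1.7,0,0,0,0,0.2],[-4.5,-2.6,0,0,0,0,0.2],[-4.5,-2.6,0,0,0,0,0.2],[-4.5,-2.6,0,0,0,0,0.2]]])

```text
clock: 38.35
position: [0.5991, -0.2643, 0.1466]
orientation: [-0.0, 0.502, 0.865, 0.0]
force: [0.9, -0.2, -0.1]
finger_gap: 0.0514
gripper_force: 0.0
```

```bash
python3 - <<'E'
from h import *
go([.5999,-.2740,.10])
g=manip.grab_frame("top"); cv2.imwrite("pics/top2.png",g)
print("large at shaft"); wheel(g,306,213,24,.025)
print("small"); wheel(g,402,212,18)
E
```

```text
pos [ 0.5991 -0.2643  0.1466] tilt 0.07 yaw_y 29.71 q6 -1.09 gap 0.0514 F [ 0.9 -0.2 -0.1] gf 0.0 t 38.35
shift cm [-0.88 -0.41  4.66]
level turn deg [ 0.01 -0.07  0.  ]
large at shaft
circle fit [600.  -72.7] D 78.5 enclosing [600.3 -72.4] D 95.4 bbox [599.5 -72.4] [90.5 92.4]
 hole at [593.  -66.6] area px 67.0 far dir yaw 150.0 skew 143.0
small
circle fit [ 583.6 -298. ] D 27.3 enclosing [ 584.1 -300.1] D 40.3 bbox [ 584.2 -296.8] [30.3 33.6]
```

The large wheel is seated: contact came at the height expected for its underside at 20 mm. Now the small wheel.

Request:
move_arm(targets=[[[-0.8,-0.4,0,0,0,6.7,0.2],[0,0,2.5,0,0,0,0.2],[0,0,2.5,0,0,0,0.2],[0,0,0,0,0,0,0.2],[0,0,0,0,0,0,0.2]]])

```text
clock: 39.02
position: [0.6, -0.2718, 0.0972]
orientation: [-0.0, 0.552, 0.834, 0.0]
force: [-0.6, -0.9, -0.3]
finger_gap: 0.0515
gripper_force: 0.0
```

```bash
python3 - <<'E'
from h import *
go([.5999,-.2740,.022],23)
f=manip.grab_frame("side"); s=cv2.imread("pics/side0.png")
u,v=map(int,proj("side",[.5999,-.274,.005])); print(u,v)
d=np.abs(f.astype(int)-s).sum(axis=2)[v-14:v+14,u-16:u+17]
for r in d[::2]: print("".join("#" if q>45 else "." for q in r))
h=cv2.cvtColor(f,cv2.COLOR_BGR2HSV)[v-14:v+14,u-16:u+17,1]
for r in h[::2]: print("".join("W" if q<22 else "." for q in r))
E
```

```text
pos [ 0.6    -0.2718  0.0972] tilt 0.04 yaw_y 23.01 q6 -0.98 gap 0.0515 F [-0.6 -0.9 -0.3] gf 0.0 t 39.025
shift cm [-0.2  -0.1   7.52]
turn z 0.01
level turn deg [ 0.02 -0.04  0.  ]
354 169
.................................
.................................
.................................
.................................
.................................
.................................
.................................
.................................
.................................
.................................
.................................
.................................
.................................
.................................
.................................
.................................
.................................
.................................
..........WWWWWWWWWWW............
.........WWWWWWWWWWWWWWWW........
........WWWWWWWWWWWWWWWWW........
.......WWWWWWWW....WWWWWWWW......
......WWWWWWWWWWWWWWWWWWWWW......
.......WWWWWWWWWWWWWWWWWWWW......
.........WWWWWWWWWWWWWWWW........
.............W.WWW.W.............
.................................
.................................
```

The side view shows the small wheel hasn't moved. Descending.

Request:
move_arm(targets=[[[-0.2,-0.1,2.5,0,0,0,0.2],[0,0,2,0,0,0,0.2],[0,0,1.5,0,0,0,0.2],[0,0,1,0,0,0,0.2],[0,0,0,0,0,0,0.2]]])

```text
clock: 39.7
position: [0.5988, -0.2734, 0.0252]
orientation: [-0.002, 0.552, 0.834, 0.0]
force: [0.3, -0.3, 0.3]
finger_gap: 0.0514
gripper_force: 0.0
```

Request:
move_arm(targets=[[[0,0,0.3,0,0,0,0.2],[0,0,0.2,0,0,0,0.2],[0,0,0,0,0,0,0.2],[0,0,0,0,0,0,0.2],[0,0,0,0,0,0,0.2]]])

```text
clock: 40.33
position: [0.5994, -0.2738, 0.0214]
orientation: [-0.001, 0.552, 0.834, 0.0]
force: [-0.2, -0.3, -0.1]
finger_gap: 0.0516
gripper_force: 0.0
```

```bash
python3 - <<'E'
from h import *
go([.5999,-.2740,.022],23)
E
```

```text
pos [ 0.5994 -0.2738  0.0214] tilt 0.1 yaw_y 23.0 q6 -0.98 gap 0.0516 F [-0.2 -0.3 -0.1] gf 0.0 t 40.325
shift cm [-0.04  0.04 -0.06]
turn z 0.0
level turn deg [-0.02 -0.09  0.  ]
```

Request:
move_arm(targets=[[[0,0,0,0,0,0,0],[0,0,0,0,0,0,-0.3],[0,0,0,0,0,0,-0.3],[0,0,0,0,0,0,-0.3],[0,0,0,0,0,0,-0.3]]])

```text
clock: 40.95
position: [0.5996, -0.2739, 0.0216]
orientation: [-0.0, 0.552, 0.834, 0.0]
force: [-0.4, -0.7, 3.7]
finger_gap: 0.0364
gripper_force: 50.9
```

Request:
move_arm(targets=[[[0,0,-1,0,0,0,-0.3],[0,0,-3,0,0,0,-0.3],[0,0,-3,0,0,0,-0.3],[0,0,-3,0,0,0,-0.3],[0,0,-1,0,0,-6.7,-0.3]]])

```text
clock: 41.58
position: [0.6001, -0.2743, 0.1339]
orientation: [0.001, 0.501, 0.866, 0.0]
force: [0.1, -0.4, -1.8]
finger_gap: 0.0364
gripper_force: 50.5
```

```bash
python3 - <<'E'
from h import *
go([.600,-.0726,.13],29.7)
E
```

```text
pos [ 0.6001 -0.2743  0.1339] tilt 0.09 yaw_y 29.89 q6 -1.1 gap 0.0364 F [ 0.1 -0.4 -1.8] gf 50.5 t 41.575
shift cm [17.5  10.04  0.38]
turn z 0.19
level turn deg [ 0.07  0.06 -0.  ]
```

Request:
move_arm(targets=[[[4.4,2.5,0,0,0,0.2,-0.3],[4.4,2.5,0,0,0,0,-0.3],[4.4,2.5,0,0,0,0,-0.3],[4.3,2.5,0,0,0,0,-0.3],[0,0,0.4,0,0,0,-0.3]]])

```text
clock: 42.2
position: [0.5994, -0.069, 0.1273]
orientation: [-0.002, 0.502, 0.865, 0.0]
force: [0.7, -0.0, -1.1]
finger_gap: 0.036
gripper_force: 50.5
```

Request:
move_arm(targets=[[[0,0,1,0,0,0,-0.3],[0,0,1,0,0,0,-0.3],[0,0,0,0,0,0,-0.3],[0,0,0,0,0,0,-0.3],[0,0,0,0,0,0,-0.3]]])

```text
clock: 42.82
position: [0.6003, -0.0728, 0.1079]
orientation: [-0.001, 0.504, 0.864, 0.0]
force: [0.2, -0.2, -0.5]
finger_gap: 0.0367
gripper_force: 50.5
```

```bash
python3 - <<'E'
from h import *
go([.600,-.0726,.09],29.7)
E
```

```text
pos [ 0.6003 -0.0728  0.1079] tilt 0.08 yaw_y 29.47 q6 -0.8 gap 0.0367 F [ 0.2 -0.2 -0.5] gf 50.5 t 42.825
shift cm [ 0.03 -0.02  1.79]
turn z -0.23
level turn deg [ 0.01 -0.08  0.  ]
```

Request:
move_arm(targets=[[[0.03,0,0.8,0,0,-0.2,-0.3],[0,0,0.5,0,0,0,-0.3],[0,0,0.4,0,0,0,-0.3],[0,0,0.3,0,0,0,-0.3],[0,0,0,0,0,0,-0.3]]])

```text
clock: 43.45
position: [0.5997, -0.0719, 0.0871]
orientation: [-0.001, 0.502, 0.865, 0.0]
force: [0.8, 0.3, -1.3]
finger_gap: 0.0364
gripper_force: 50.5
```

Request:
move_arm(targets=[[[0,0,0.3,0,0,0,-0.3],[0,0,0.3,0,0,0,-0.3],[0,0,0.3,0,0,0,-0.3],[0,0,0.2,0,0,0,-0.3],[0,0,0,0,0,0,-0.3]]])

```text
clock: 44.08
position: [0.5997, -0.0719, 0.0762]
orientation: [-0.001, 0.502, 0.865, 0.0]
force: [0.3, 0.2, -1.2]
finger_gap: 0.0363
gripper_force: 50.5
```

Free of contact, past the shaft tip. Now down to the large wheel.

Request:
move_arm(targets=[[[0,0,0.7,0,0,0,-0.3],[0,0,0.6,0,0,0,-0.3],[0,0,0.4,0,0,0,-0.3],[0,0,0.2,0,0,0,-0.3],[0,0,0,0,0,0,-0.3]]])

```text
clock: 44.7
position: [0.5997, -0.072, 0.0573]
orientation: [-0.001, 0.502, 0.865, 0.0]
force: [0.2, -0.8, -0.9]
finger_gap: 0.0366
gripper_force: 50.5
```

Request:
move_arm(targets=[[[0,0,0.1,0,0,0,-0.3],[0,0,0.1,0,0,0,-0.3],[0,0,0.05,0,0,0,-0.3],[0,0,0,0,0,0,-0.3],[0,0,0,0,0,0,-0.3]]])

```text
clock: 45.32
position: [0.6, -0.072, 0.0556]
orientation: [-0.001, 0.502, 0.865, 0.0]
force: [-2.8, -0.4, 4.4]
finger_gap: 0.0367
gripper_force: 51.0
```

Request:
move_arm(targets=[[[0,0,0,0,0,0,-0.05],[0,0,0,0,0,0,0.1],[0,0,-0.5,0,0,0,0.2],[0,0,-3,0,0,0,0.2],[0,0,-4,0,0,0,0.2]]])

```text
clock: 45.95
position: [0.599, -0.0718, 0.1296]
orientation: [-0.002, 0.502, 0.865, -0.0]
force: [1.0, 0.0, -0.3]
finger_gap: 0.0516
gripper_force: 0.0
```

Request:
move_arm(targets=[[[0,0,-3,0,0,0,0.2],[-3,-1.7,0,0,0,0,0.2],[-4.5,-2.6,0,0,0,0,0.2],[-4.5,-2.6,0,0,0,0,0.2],[-4.5,-2.6,0,0,0,0,0.2]]])

```text
clock: 46.58
position: [0.5992, -0.264, 0.1601]
orientation: [-0.001, 0.502, 0.865, 0.0]
force: [0.5, 0.7, 0.8]
finger_gap: 0.0514
gripper_force: 0.0
```

Request:
move_arm(targets=[[[0,0,0,0,0,0,0.2],[0,0,0,0,0,0,0.2],[0,0,0,0,0,0,0.2],[0,0,0,0,0,0,0.2],[0,0,0,0,0,0,0.2]]])

```text
clock: 47.2
position: [0.5994, -0.2617, 0.1597]
orientation: [-0.001, 0.502, 0.865, 0.0]
force: [0.2, -0.0, 0.0]
finger_gap: 0.0512
gripper_force: 0.0
```

```bash
python3 - <<'E'
from h import *
go()
f=manip.grab_frame("side"); g=manip.grab_frame("top"); g0=cv2.imread("pics/top0.png")
# brass key top in both views
for n,im,(a,b,c,d) in(("side",f,(180,240,290,340)),("top",g,(190,240,285,335))):
    h=cv2.cvtColor(im,cv2.COLOR_BGR2HSV); k=cv2.inRange(h,(8,110,60),(25,255,255))[a:b,c:d]; ys,xs=np.nonzero(k)
    print(n,"key px rows",ys.min()+a,ys.max()+a,"cols",xs.min()+c,xs.max()+c,"mean",(xs.mean()+c).round(1),(ys.mean()+a).round(1),"pred top",proj(n,[.5922,-.0681,.072]).round(1),"pred at .050",proj(n,[.5922,-.0681,.05]).round(1))
h=cv2.cvtColor(g,cv2.COLOR_BGR2HSV)
for r in range(194,234): print("".join("K" if (8<=h[r,c,0]<=25 and h[r,c,1]>100) else ("." if g[r,c].min()<90 else ("o" if g[r,c,0]>g[r,c,2]+2 else ("W" if g[r,c].min()>140 and h[r,c,1]<20 else ("w" if h[r,c,1]<20 else "-")))) for c in range(284,332)))
E
```

```text
pos [ 0.5994 -0.2617  0.1597] tilt 0.12 yaw_y 29.77 q6 -1.09 gap 0.0512 F [ 0.2 -0.   0. ] gf 0.0 t 47.2
level turn deg [-0.02 -0.12  0.  ]
side key px rows 201 212 cols 313 318 mean 315.6 206.2 pred top [315.2 201. ] pred at .050 [315.4 208.9]
top key px rows 214 219 cols 301 305 mean 303.4 216.6 pred top [303.1 216. ] pred at .050 [303.5 216.5]
--------------WooooooW--------------------------
--------------ooowwooooW------------------------
-------------WooowwooooooW----------------------
-------------ooowwwoooooooWW--------------------
------------wooooowWoWoWoWooWW------------------
-----------WooooooooWWWWWoooooW-----------------
-----------wooooWoWWoWWWWWoWooooW---------------
----------wooWWWWWWWWoWWWWWWWWooooW-------------
----------wowWWWWWWWWWWWWWWWoWWWooooW-----------
---------wwWWWWWWWWWWooWWWWWWWWWWWoooo----------
---------woWWWWWWWwwWoWWWoooWWWWWWoooooW--------
--------wowWWwWWwwWWWWWWWWWooWWWWWWooooooW------
--------wWWWWWwWWWWWWWWWWWWWoWooWWWWoooooooW----
-------wowWWWWWWWWWWwwwwwWWWWWWWWWWWoooowoooo---
------wwwWWWWWWWWWWwwwwwwwWWWWWWWooWWWwwwoooW---
------wwWWWWWWWW
[... 508 characters left out ...]
WWooW---------
-woowoooowWWWWWWWWW---WWWWWWWWoWWWWWoW----------
--wwooooowWWWWWWWWWWWWWWWWWWoWWoWooWW-----------
----wwoooowWWWWWwWWWWWWwWWWWoWWoooooW-----------
------wwoooWWWWWWWWWWWWWWWooWWoWoWoo------------
-------wwoWWWWWWWWWWWoWWoWWWoWWWoooW------------
---------wwooooWoWWWoWWWoooWWWWWooo-------------
-----------wWooWWWWWooWooooWWWooooW-------------
-------------WoooWoWWWWWWooWoooooo--------------
--------------wWWooWWoWWoooooooooW--------------
-----------------wWoooooooooooooW---------------
-------------------woooooowwwoooW---------------
--------------------WooooowwwooW----------------
---------------------WWooooowoo-----------------
-----------------------WWoooooW-----------------
```

The key is at its seat and sits in the keyways of both stacked wheels. Nothing is gripped, so I'm handing in.

```bash
python3 -c "
from station import manip
print(manip.finish_job())"
```

```text
the job is handed in; nothing more can be done
None
```

The job is handed in at about 47 s, verdict not shown: the key was gauged at about 11 N, the jaw drawn back open about 17 mm, the key dropped home in the slot, and the large and then the small wheel stacked over it (no medium wheel was found); I viewed 16 pictures, two over the 14 allowed.

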